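Balance the hook tip casting on the counter balance

TASK

Weigh the hook tip casting that stands on the counter balance: slip both steel ring weights over the spindle of the empty pan, gently and fully down one on the other, and nudge the poise along the beam until the beam floats level by itself with nothing touching it. Use a light touch on the balance (push the poise, do not grip it; never more than about 20 N) and leave the casting in its pan and everything else on the bench where it is.

Things in the scene. Friction and masses are not known exactly. Their poses are not given: they have to be found in the camera images.
- balance: counter balance fixed to the table. Origin on the table under the pivot; z up, y along the beam to the counterweight pan, robot on the -x side. Base 110 (x) by 260 (y) by 40 high; cheeks 62 over all in x, 44 in y, 140 high; pivot 125 high. The pans are discs of diameter 96, 210 either side of the pivot, kept level by a lower link as the beam swings; tops 147 high when the beam is level.
- beam (a joint): swing in rad: 0 level, positive = counterweight pan (+y) down, rubber stops at about -0.14 and 0.14 (29 mm of pan travel each way). Starts at -0.14 under the goods. Left alone it settles in about 2 s; near level 1 mm of poise travel adds about 0.005 rad. Touching beam, poise or pans falsifies it. A needle under the pivot, seen on both sides of the base, points at a mark when level.
- poise (a joint): travel of the poise along the beam in m, 0 at the pivot, 0.10 at the end stop next to the counterweight pan; more travel makes the counterweight side heavier. Starts between 0 and 0.008. Slides stiffly (about 1.5 N) and stays where it is left. The poise weighs 0.40 kg.
- poise_plate (a point): centre of the poise's dark upright push plate, which stands on the beam (a bar 16 wide, 20 deep): 36 across the beam, 12 thick along the beam (y), 45 tall, so it reaches 22 above and below this point; its saddle below is 22 long along y. Push its flat face along the beam.
- spindle_foot (a point): foot of the upright spindle in the middle of the counterweight pan, on the pan's top face. The spindle is 10 thick and 40 tall, its last 9 tapering to 3. Axes like the balance. Two ring weights stacked on it reach 48 above the pan. Pressing the pan down moves it once the push exceeds what the goods outweigh (3 to 6 N); let go, it springs back up.
- goods_pan (a point): middle of the top face of the other (goods) pan. Axes like the balance.
- casting_center (a point): yellow crane hook tip casting standing in the goods pan: foot 40 by 66 by 22 high with a curved horn, 55 high in all; this point is in the middle of the foot, 11 above the pan. Its mass is unknown (0.54 to 0.66 kg): more than both weights together; the poise makes up the difference (travel of about 20 to 85 mm). Not to be handled.
- weight_a_center (a point): plain steel ring weight, an upright short tube: outside diameter 44, bore 13, height 24, mass 0.25 kg; this point is its centre, 12 above its underside. Starts flat on the table, bore upright. The two weights are alike; the ring_gauge is wider, flatter and has a much larger bore.
- weight_b_center (a point): plain steel ring weight, an upright short tube: outside diameter 44, bore 13, height 24, mass 0.25 kg; this point is its centre, 12 above its underside. Starts flat on the table, bore upright. The two weights are alike; the ring_gauge is wider, flatter and has a much larger bore.
- ring_gauge: bystander: steel ring gauge lying flat, diameter 68, bore 44, height 14; origin at the centre of its underside
- roll_pin: bystander: black steel roll pin standing upright, diameter 14, height 50; origin at the centre of its underside
- punch: bystander: aluminium pin punch lying on the table, 125 long along its x, 12 thick; origin near the middle of its underside
- spring_pack: bystander: red latch spring pack, 45 by 70 by 38 high; origin at the centre of its underside
- wrench: bystander: steel wrench lying behind the balance, origin near its middle on its underside
- grease_tin: bystander: round grease tin, diameter 72, 75 high, origin at the centre of its underside
Things that resemble listed ones, but are neither listed nor needed, are in the scene too. What is shaped like the part that bears casting_center but orange or turquoise is not meant.

How it is judged (in metres and radians):
On the way:
1. both ring weights are seated on the spindle, the lower one on the pan and the upper one on it, the casting still in the goods pan (horizontal distance between each of weight_a_center, weight_b_center and spindle_foot below 0.004 m and z of weight_a_center in the frame of spindle_foot between 0.006 and 0.04 m and angle between each of weight_a_center, weight_b_center's own z axis and vertical below 0.08 rad and z of weight_b_center in the frame of spindle_foot between 0.006 and 0.04 m and horizontal distance between casting_center and goods_pan below 0.03 m and z of casting_center in the frame of goods_pan between 0.006 and 0.017 m), for 0.2 s.
At the end, for the whole second after the job is handed in: The beam floats at rest within 0.025 rad of level, both ring weights are fully down on the spindle (within 4 mm of its axis, upright, stacked on the pan) and the casting still stands in the goods pan within 30 mm of its middle (all of step 1 and value of joint beam between -0.025 and 0.025 rad and velocity of joint beam between -0.02 and 0.02 rad/s and linear speed of each of weight_a, weight_b, casting below 0.02 m/s); the robot touches nothing.
It fails at once if the robot pushes on any part of the balance with more than 20 N (contact force between the arm and balance above 20 N).
It fails at once if a ring weight is rammed or dropped on the balance (more than 50 N) (contact force between any of weight_a, weight_b and balance above 50 N).
It fails at once if the casting is touched by the robot with more than 3 N (contact force between the arm and casting above 3 N).
It fails at once if a bystander is shifted by more than 30 mm (distance of any of ring_gauge, roll_pin, punch, spring_pack, wrench, grease_tin from where it was at the start of the episode above 0.03 m).
It also fails if it takes over 72 s, if anything falls off the work surface, if the arm or the gripper's body presses on something with over 40 N, if the wrist force passes 120 N, or if a joint passes its speed limit or range.

ROBOT

A 6-joint arm with a two-finger parallel gripper is mounted at the origin on the work surface. World frame = base frame: x ahead of the robot, y to its left, z up, the work surface at z = 0. Lengths are in mm, angles in rad, forces in N, time in s.
With the tool pointing down it reaches from about 300 to 775 mm from the base axis. Payload 14.6 kg.
Tool frame: the origin (TCP) lies midway between the tips of the shut fingers; the grasp point (between the pads) lies 19 mm behind it; z points along the fingers, y is the direction in which the jaws open and shut (so a half turn about z gives the same grasp; the last joint's range is limited). The gripper opens to 94 mm and grips with 3 to 60 N. Pads are 16 mm wide; open, the fingers measure 119 mm over their backs; the gripper's body (75 mm by 177 mm) begins 78 mm behind the grasp point.
Start: joints at [-1.271, 0.3, 1.521, -0, 1.321, -0.067], TCP at [197.239, -513.406, 205.446] pointing down, gripper open.
Joint ranges: [-3.03, 3.03], [-0.79, 2.21], [0.23, 2.52], [-1.04, 4.18], [0, 3.07], [-2.55, 2.55]. Speed limits (rad/s): [2.22, 2.22, 2.57, 3.14, 3.14, 3.14].

INTERFACE

Orientations are given as [roll, pitch, yaw] about the fixed x, y, z axes, in that order (R = Rz(yaw) Ry(pitch) Rx(roll)).
In Python, from cell import manip gives the robot as it stands.
- The arm moves only by the tool play_rows, never from a script. Its argument "commands" is a list of rows, each an object of numbers: "x", "y", "z": the shift along the tool's x, y, z in m; "wx", "wy", "wz": the turn, a rotation vector about the tool's x, y, z in degrees; "grip": the opening, from 0 (shut) to 1 (fully open). In form: [{"x": .., "y": .., "z": .., "wx": .., "wy": .., "wz": .., "grip": ..}, ...]. A call has 1 to 20 rows; each row shifts and turns the commanded pose from where the row before left it, along the tool's axes as they then stand; what a row does not reach is not made up. A row lasts 1/8 s, in which the tool goes at most 62.5 mm and 10.7 degrees, less where a joint would pass 70% of its speed; a pose out of reach is approached as far as the arm can. A call is refused whole if a number of a shift passes 0.0625 or a number of a turn 10.7, either way. A call with a gripper value outside its range is refused whole. The fingers move at their own pace and stop on an object; "squeeze" is the grip in N (left out, the last holds). Time passes only in rows, so rows that do not move let the fingers close. It gives the time, the measured TCP pose, the force and the opening at its end, in the units of the state.
- manip.read_state(): the state, without advancing time (a new reading comes with each control period).
- manip.camera(name): name is "scene" or "top"; returns (picture, depth): 480x640x3 uint8, red, green, blue; 480x640 float32, mm along the optical axis (not along the pixel's ray), 0 where there is no reading.
- manip.camera_info(name): a dict with "intrinsics" (3x3 intrinsics, pixels), "k1" (the pictures are not rectified: a ray, as slopes to the right and down, at radius r is drawn at 1 + k1 r^2 times it, then the intrinsics apply), "camera_from_world" (4x4, takes a point from world to camera coordinates). Camera axes: x right, y up, looking along -z (the intrinsics and any distortion apply to the point x, -y, -z); pixel columns grow to the right and rows downward; lengths in mm; the calibration is good to about 2 mm. A picture is of the moment at which its call begins. camera_info takes no time and is no camera call.
- manip.sign_off(): hands the job in, once; it reports no verdict.
The state is a dict: "clock": time; "joints": joint angles; "qd": joint speeds; "effort": joint torques, N m; "eef_pos": TCP position; "eef_rot": TCP orientation; "wrist_force": force on the tool from outside, world axes, zero at the start; "moment": the same for the moment, N m; "finger_gap": finger opening in mm.
Only numpy, scipy, OpenCV 4.12 (cv2) and the standard library are available. Lean on these libraries where they do the work, as an engineer would, in place of code of your own. Each camera call takes 0.05 s, during which the arm holds its last target.

## Working session

There is one attempt and no reset: what is moved stays moved. The work goes in short steps, Python scripts to look and compute and a tool call to move; the robot and the scene stay as the last step left them, time stands still between calls to the robot, and variables do not carry over. Pictures are saved under pics/ and viewed, and the job is handed in when it is done.

Besides the shell and the picture viewer there is one more tool, called after ">>>" in YAML: its name, and indented under it one key for each argument. play_rows: Moves the arm, as the interface text tells. Its arguments: {"type":"object","properties":{"commands":{"type":"array"},"squeeze":{"type":"number"}},"required":["commands"]}

```bash
ls; mkdir -p pics
cat > h.py <<'E'
import numpy as np,cv2
from cell import manip
def shot(n):
    p,d=manip.camera(n); return p,d
def ray(name,u,v):
    i=manip.camera_info(name);K=np.array(i["intrinsics"]);k1=i["k1"]
    xd=(u-K[0,2])/K[0,0];yd=(v-K[1,2])/K[1,1]
    x,y=xd,yd
    for _ in range(20):
        f=1+k1*(x*x+y*y);x,y=xd/f,yd/f
    T=np.linalg.inv(np.array(i["camera_from_world"]))
    return T[:3,3],T[:3,:3]@np.array([x,-y,-1.])
def atz(name,u,v,z):
    o,d=ray(name,u,v);return o+d*(z-o[2])/d[2]
def atd(name,u,v,dep):
    o,d=ray(name,u,v);return o+d*dep
def proj(name,P):
    i=manip.camera_info(name);K=np.array(i["intrinsics"]);k1=i["k1"]
    c=np.array(i["camera_from_world"])@np.append(P,1);x,y=c[0]/-c[2],-c[1]/-c[2]
    f=1+k1*(x*x+y*y);return K[0,0]*x*f+K[0,2],K[1,1]*y*f+K[1,2]
def save(fn,p):cv2.imwrite(fn,cv2.cvtColor(p,cv2.COLOR_RGB2BGR))
def crop(p,u0,v0,u1,v1,s,fn):save(fn,cv2.resize(p[v0:v1,u0:u1],None,fx=s,fy=s,interpolation=cv2.INTER_CUBIC))
E
python3 - <<'E'
from h import *
for n in("scene","top"):
    p,d=shot(n);save(f"pics/{n}0.png",p);np.savez(f"{n}0.npz",p=p,d=d)
    i=manip.camera_info(n);print(n,i, np.linalg.inv(np.array(i["camera_from_world"]))[:3,3])
print(manip.read_state())
E
```

```text
pics
scene {'intrinsics': array([[515.06745068,   0.        , 320.84907268],
       [  0.        , 515.06745068, 234.91532358],
       [  0.        ,   0.        ,   1.        ]]), 'k1': 0.035322972715237114, 'camera_from_world': array([[ 6.16739397e-03,  9.99948110e-01, -8.10808889e-03,
         3.12175737e+01],
       [-7.19840995e-01,  1.00676141e-02,  6.94065980e-01,
         3.40185341e+02],
       [ 6.94111594e-01,  1.55595643e-03,  7.19865733e-01,
        -1.57308520e+03],
       [ 0.00000000e+00,  0.00000000e+00,  0.00000000e+00,
         1.00000000e+00]])} [1336.58349625  -32.1931565   896.55217159]
top {'intrinsics': array([[511.59691365,   0.        , 327.89343115],
       [  0.        , 511.59691365, 243.94185854],
       [  0.        ,   0.        ,   1.        ]]), 'k1': -0.01707543447039444, 'camera_from_world': array([[ 1.22180503e-02, -9.99919272e-01, -3.48831841e-03,
        -1.87867679e+01],
       [ 9.96235429e-01,  1.18734644e-02,  8.58719411e-02,
        -6.10927649e+02],
       [-8.58235904e-02, -4.52437408e-03,  9.96300076e-01,
        -1.29868500e+03],
       [ 0.00000000e+00,  0.00000000e+00,  0.00000000e+00,
         1.00000000e+00]])} [ 497.39949721  -17.40716035 1346.27597126]
{'clock': 0.1, 'joints': array([-1.27061252e+00,  3.00381873e-01,  1.52152770e+00, -1.47265070e-05,
        1.32068818e+00, -6.66132144e-02]), 'qd': array([-6.29609225e-04,  3.96542033e-04, -1.13423985e-03, -9.40223739e-05,
       -1.72660197e-04, -3.00593379e-04]), 'effort': array([ 2.38157329e-03, -5.32648766e+01, -3.53286052e+01,  7.09847594e-02,
        2.34990148e-02, -4.96891846e-05]), 'eef_pos': array([ 197.16186913, -513.19321918,  204.95785273]), 'eef_rot': array([-3.14058883e+00, -5.26703716e-05,  3.66800643e-01]), 'wrist_force': array([-0.60980417,  0.54547562, -0.28391256]), 'moment': array([-0.02670983, -0.03203017, -0.00180459]), 'finger_gap': 93.89684474924331}
```

View pics/scene0.png

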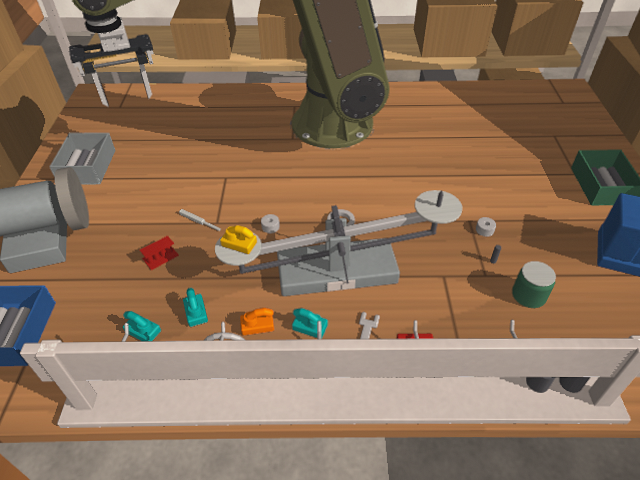

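View pics/top0.png

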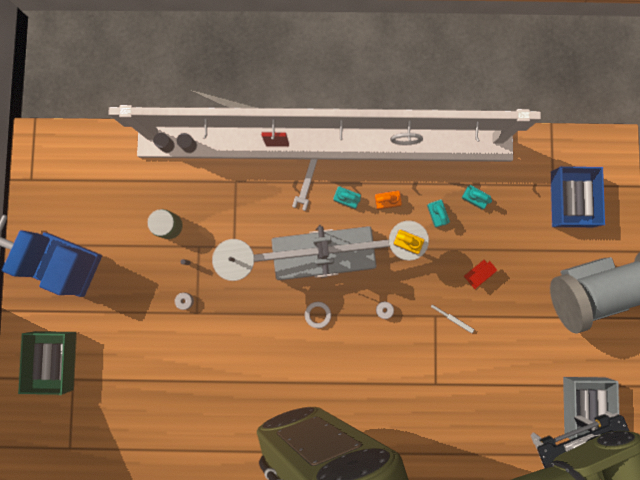

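The scene view shows two small rings at (270,222) and (486,227), which are top (385,310) and (183,301). The wide-bored ring gauge is at top (318,316). The counterweight pan is at top (232,260) with its spindle, and the yellow casting is at top (408,241). I'll look at close crops next.

Run:
```python
from h import *
p=np.load("top0.npz")["p"]
a=cv2.resize(p[280:340,160:260],None,fx=4,fy=4,interpolation=2)
b=cv2.resize(p[280:340,300:400],None,fx=4,fy=4,interpolation=2)
c=cv2.resize(p[225:285,200:300],None,fx=4,fy=4,interpolation=2)
d=cv2.resize(p[215:275,290:390],None,fx=4,fy=4,interpolation=2)
save("pics/c0.png",np.vstack([np.hstack([a,b]),np.hstack([c,d])]))
s=np.load("scene0.npz")["p"]
crop(s,210,180,510,310,2.6,"pics/c1.png")
```

```text
(no output)
```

View pics/c0.png

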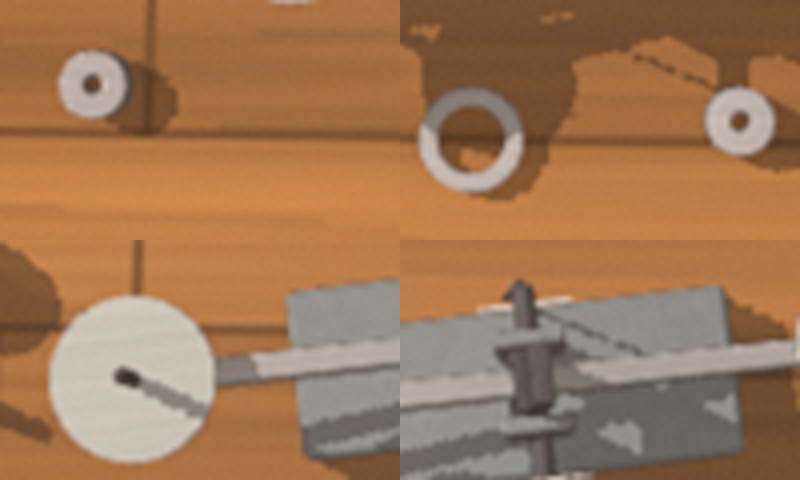

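View pics/c1.png

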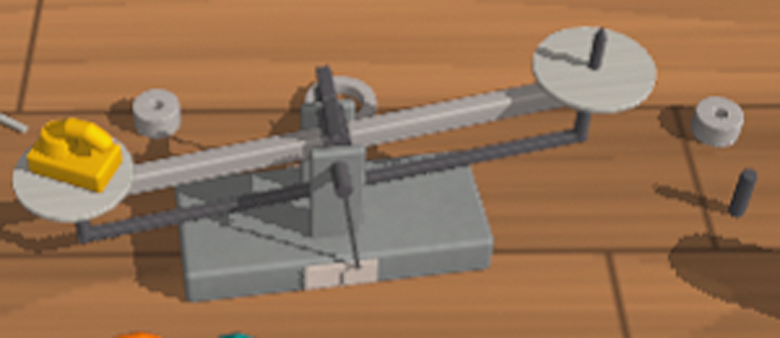

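Run:
```python
from h import *
z=np.load("top0.npz");p=z["p"].astype(int);d=z["d"]
hsv=cv2.cvtColor(z["p"],cv2.COLOR_RGB2HSV)
def comp(n,p,win,zt,fill=True,sat=60,vmin=120):
    u0,v0,u1,v1=win
    h=cv2.cvtColor(p,cv2.COLOR_RGB2HSV)[v0:v1,u0:u1]
    m=((h[...,1]<sat)&(h[...,2]>vmin)).astype(np.uint8)
    k,l,st,c=cv2.connectedComponentsWithStats(m)
    j=1+st[1:,4].argmax();cs,_=cv2.findContours((l==j).astype(np.uint8),cv2.RETR_EXTERNAL,cv2.CHAIN_APPROX_NONE)
    q=cs[0][:,0,:]+[u0,v0]
    e=cv2.fitEllipse(q.astype(np.float32));
    P=np.array([atz(n,a,b,zt) for a,b in q]);
    # circle LS
    A=np.c_[2*P[:,:2],np.ones(len(P))];s=np.linalg.lstsq(A,(P[:,:2]**2).sum(1),rcond=None)[0]
    r=np.sqrt(s[2]+s[0]**2+s[1]**2)
    print(n,win,"ell",e,"circ",s[:2],r)
comp("top",z["p"],(165,285,200,318),24)
comp("top",z["p"],(370,297,400,325),24)
comp("top",z["p"],(303,300,333,330),14)
comp("top",z["p"],(210,238,254,282),176)
s=np.load("scene0.npz")
def dp(n,z,pts):
    for u,v in pts:
        print(n,(u,v),z["d"][v,u],atd(n,u,v,z["d"][v,u]).round(1))
print("top depth: A top,B top,pan,gpan,base L,R, table")
dp("top",z,[(178,301),(190,301),(380,310),(391,310),(222,250),(225,272),(240,272),(240,248),(425,250),(392,247),(285,270),(285,243),(365,235),(370,262),(231,259),(230,258),(150,330),(330,330)])
dp("scene",s,[(425,200),(450,215),(440,195),(440,200),(300,275),(380,275),(222,250),(254,252),(486,222),(268,219)])
print(proj("top",[497,-17,0]))
```

```text
top (165, 285, 200, 318) ell ((182.95262145996094, 300.6252136230469), (15.650379180908203, 15.860580444335938), 51.21419906616211) circ [460.31483253 360.19379336] 20.217833137058285
top (370, 297, 400, 325) ell ((384.5361328125, 309.8265380859375), (15.872709274291992, 16.976734161376953), 114.58667755126953) circ [ 443.39682586 -158.81071366] 20.950928403128565
top (303, 300, 333, 330) ell ((317.425537109375, 314.6282958984375), (24.7225284576416, 24.980886459350586), 143.9307098388672) circ [428.58110559  13.4519728 ] 31.95959698258029
top (210, 238, 254, 282) ell ((232.8047332763672, 259.3630065917969), (40.14091110229492, 40.90909957885742), 48.98418045043945) circ [560.2775671  205.51716363] 46.50913650719768
top depth: A top,B top,pan,gpan,base L,R, table
top (178, 301) 1316.5435 [459.1 373.2  23.3]
top (190, 301) 1319.3485 [459.5 342.9  20.4]
top (380, 310) 1317.2583 [ 442.6 -147.7   18.8]
top (391, 310) 1312.4541 [ 443.1 -175.5   23.6]
top (222, 250) 1169.8949 [581.  230.  180.4]
top (225, 272) 1165.9647 [530.8 221.8 179.9]
top (240, 272) 1170.3944 [531.4 188.3 175.4]
top (
[... 340 characters left out ...]
.521 [559.2 203.5 207.8]
top (230, 258) 1138.1854 [561.2 205.3 210.4]
top (150, 330) 1325.7882 [382.8 448.1   7.8]
top (330, 330) 1335.4609 [388.2 -19.5  -3.6]
scene (425, 200) 1067.6145 [544.9 182.4 176.4]
scene (450, 215) 1036.5098 [589.9 225.9 176.1]
scene (440, 195) 1034.0654 [562.7 205.7 205.7]
scene (440, 200) 1041.8785 [564.2 207.4 193.5]
scene (300, 275) 1104.2075 [631.7 -79.5  42.4]
scene (380, 275) 1114.0387 [626.5  93.   33.4]
scene (222, 250) 1055.1178 [ 625.2 -236.4  117.2]
scene (254, 252) 1051.285 [ 631.1 -170.5  116.7]
scene (486, 222) 1244.3676 [452.9 363.7  19.1]
scene (268, 219) 1256.6719 [ 435.6 -162.6   19.9]
(np.float64(329.5273536892702), np.float64(288.1821967197102))
```

Run:
```python
from h import *
p=np.load("top0.npz")["p"];s=np.load("scene0.npz")["p"]
def cc(p,u,v,w,h,k): return cv2.resize(p[v:v+h,u:u+w],None,fx=k,fy=k,interpolation=cv2.INTER_NEAREST)
save("pics/c2.png",np.vstack([np.hstack([cc(p,220,245,25,20,16),cc(s,430,185,25,20,16)]),np.hstack([cc(s,475,212,25,20,16),cc(s,258,210,25,20,16)])]))
a=cc(p,300,220,50,60,8);b=cc(s,315,195,50,60,8)
save("pics/c3.png",np.hstack([a,b]))
```

```text
(no output)
```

View pics/c2.png

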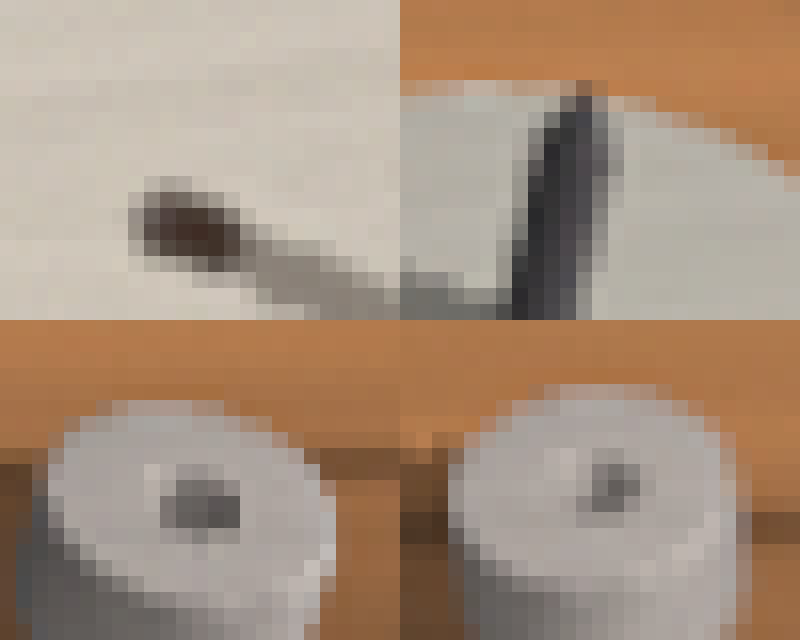

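View pics/c3.png

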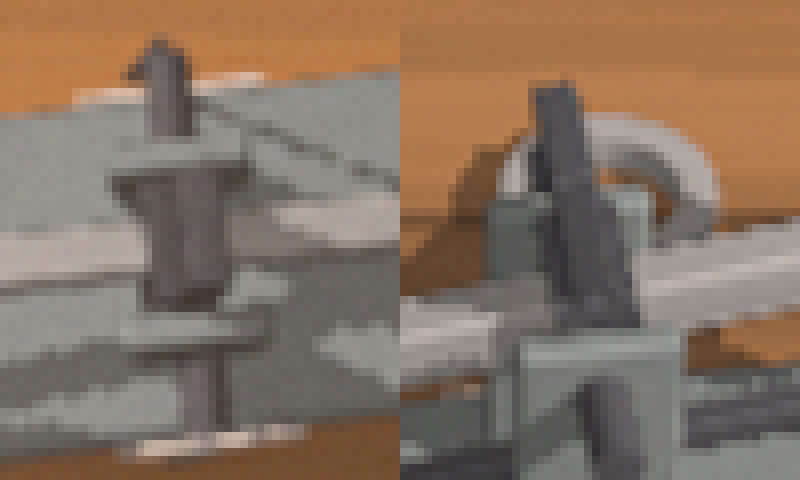

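```bash
cat >> h.py <<'E'
def tri(a,b):
    o1,d1=ray("top",*a);o2,d2=ray("scene",*b)
    t=np.linalg.lstsq(np.c_[d1,-d2],o2-o1,rcond=None)[0]
    P,Q=o1+t[0]*d1,o2+t[1]*d2
    return (P+Q)/2,Q-P
E
python3 - <<'E'
from h import *
f=lambda r:print([x.round(1) for x in r])
f(tri((228.7,257.9),(441.1,189.8)))   # tip
f(tri((182.95,300.6),(475+200/16-.5,212+(505-320)/16-.5))) # A bore
f(tri((384.5,309.8),(258+(610-400)/16-.5,210+(487-320)/16-.5)))
# plate top edge: top view corners?, scene (333.9,205.1)
from itertools import product
print("tip on z=214",atz("top",228.7,257.9,216),atz("scene",441.1,189.8,216))
for u,v in[(285,270),(280,250)]:pass
# base corners at z=40 (top): crop c0 scale4
for n,(u,v) in dict(tr=(290+722/4,215+(290-240)/4),br=(290+742/4-100,0)).items():pass
C=[(200+290/4,225+(295-240)/4),(200+308/4,225+(455-240)/4),(290+(722-400)/4,215+(290-240)/4),(290+(742-400)/4,215+(452-240)/4)]
for c in C:print(c,atz("top",*c,40).round(1))
E
```

```text
[array([561. , 206.5, 218. ]), array([-0.1, -0.4, -0.1])]
[array([460.6, 362. ,  22.9]), array([0.5, 2.8, 0.8])]
[array([ 443.4, -157. ,   24.4]), array([-0.1,  3.2, -0.3])]
tip on z=214 [561.11207661 207.07148636 216.        ] [558.75416808 206.91237243 216.        ]
(272.5, 238.75) [621.6 130.8  40. ]
(277.0, 278.75) [519.3 117.2  40. ]
(370.5, 227.5) [ 653.6 -120.4   40. ]
(375.5, 268.0) [ 549.8 -133.7   40. ]
```

>>> play_rows:
  commands:
    - {"wz":10.5,"grip":0.8}
    - {"wz":10.5,"grip":0.8}
    - {"x":0.0305,"y":-0.0445}
    - {"x":0.0305,"y":-0.0445}
    - {"x":0.0305,"y":-0.0445}
    - {"x":0.0305,"y":-0.0445}
    - {"x":0.0305,"y":-0.0445}
    - {"x":0.0305,"y":-0.0445}
    - {"x":0.0305,"y":-0.0445,"z":0.04}
    - {"x":0.0305,"y":-0.0445,"z":0.04}
    - {"z":0.04}
    - {}
  squeeze: 15

```text
$.commands[0]: bad value
```

>>> play_rows:
  commands:
    - {"x":0,"y":0,"z":0,"wx":0,"wy":0,"wz":10.5,"grip":0.8}
    - {"x":0,"y":0,"z":0,"wx":0,"wy":0,"wz":10.5,"grip":0.8}
    - {"x":0.0305,"y":-0.0445,"z":0,"wx":0,"wy":0,"wz":0,"grip":0.8}
    - {"x":0.0305,"y":-0.0445,"z":0,"wx":0,"wy":0,"wz":0,"grip":0.8}
    - {"x":0.0305,"y":-0.0445,"z":0,"wx":0,"wy":0,"wz":0,"grip":0.8}
    - {"x":0.0305,"y":-0.0445,"z":0,"wx":0,"wy":0,"wz":0,"grip":0.8}
    - {"x":0.0305,"y":-0.0445,"z":0,"wx":0,"wy":0,"wz":0,"grip":0.8}
    - {"x":0.0305,"y":-0.0445,"z":0,"wx":0,"wy":0,"wz":0,"grip":0.8}
    - {"x":0.0305,"y":-0.0445,"z":0.04,"wx":0,"wy":0,"wz":0,"grip":0.8}
    - {"x":0.0305,"y":-0.0445,"z":0.04,"wx":0,"wy":0,"wz":0,"grip":0.8}
    - {"x":0,"y":0,"z":0.04,"wx":0,"wy":0,"wz":0,"grip":0.8}
    - {"x":0,"y":0,"z":0,"wx":0,"wy":0,"wz":0,"grip":0.8}
  squeeze: 15

```text
clock: 1.6
eef_pos: [435.6, -162.5, 89.0]
eef_rot: [-3.139, 0.005, 0.001]
wrist_force: [-0.1, -0.4, 1.2]
finger_gap: 75.3
```

Run:
```python
from h import *
p,d=shot("scene");s=manip.read_state();print(s["eef_pos"],s["joints"].round(3))
crop(p,200,130,400,280,4,"pics/s1.png")
```

```text
[ 436.55045274 -163.45763207   90.94773783] [-0.437  0.253  1.872 -0.     1.019  1.134]
```

View pics/s1.png

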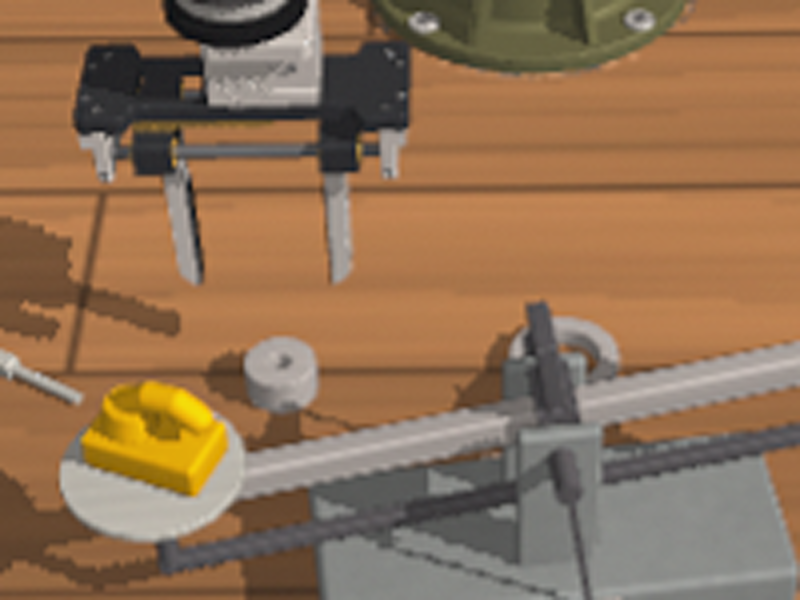

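>>> play_rows:
  commands:
    - {"x":0.007,"y":-0.005,"z":0.02,"wx":0,"wy":0,"wz":0,"grip":0.8}
    - {"x":0,"y":0,"z":0.03,"wx":0,"wy":0,"wz":0,"grip":0.8}
    - {"x":0,"y":0,"z":0.02,"wx":0,"wy":0,"wz":0,"grip":0.8}
    - {"x":0,"y":0,"z":0.01,"wx":0,"wy":0,"wz":0,"grip":0.8}
    - {"x":0,"y":0,"z":0.0,"wx":0,"wy":0,"wz":0,"grip":0.8}
    - {"x":0,"y":0,"z":0,"wx":0,"wy":0,"wz":0,"grip":0.8}

```text
clock: 2.4
eef_pos: [444.5, -159.0, 12.1]
eef_rot: [3.141, -0.002, -0.0]
wrist_force: [-0.4, 0.1, 0.3]
finger_gap: 75.4
```

Run:
```python
from h import *
p,d=shot("scene");s=manip.read_state();print(s["eef_pos"],s["eef_rot"],s["wrist_force"])
q,d=shot("top");s=manip.read_state();print(s["eef_pos"],s["eef_rot"],s["wrist_force"],s["clock"])
a=cv2.resize(p[170:270,210:310],None,fx=4,fy=4,interpolation=2)
b=cv2.resize(q[260:360,335:435],None,fx=4,fy=4,interpolation=2)
save("pics/s2.png",np.hstack([a,b]))
```

```text
[ 444.45220415 -158.85577056   12.02565817] [ 3.14094715e+00 -1.48397382e-03  9.22547845e-05] [-1.00862229  0.16994027  0.26149297]
[ 444.35692315 -158.78771242   11.87740576] [ 3.14099635e+00 -1.29817287e-03  1.66855420e-04] [ 0.29737485  0.39123258 -0.12804796] 2.5
```

View pics/s2.png

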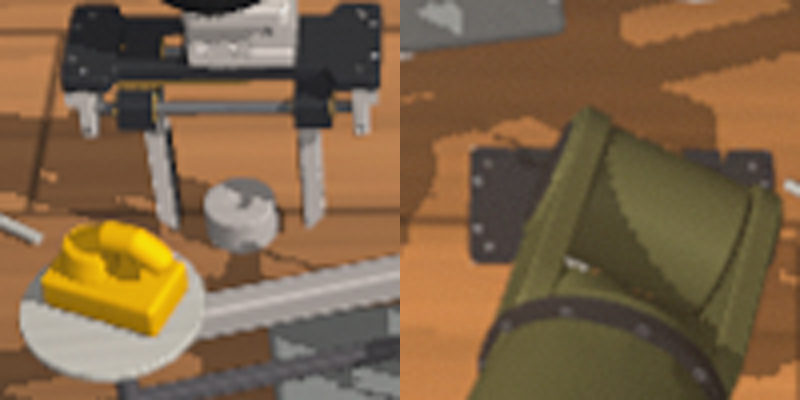

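>>> play_rows:
  commands:
    - {"x":-0.001,"y":0,"z":0.005,"wx":0,"wy":0,"wz":0,"grip":0.8}
    - {"x":0,"y":0,"z":0,"wx":0,"wy":0,"wz":0,"grip":0.3}
    - {"x":0,"y":0,"z":0,"wx":0,"wy":0,"wz":0,"grip":0.3}
    - {"x":0,"y":0,"z":0,"wx":0,"wy":0,"wz":0,"grip":0.3}
    - {"x":0,"y":0,"z":0.0,"wx":0,"wy":0,"wz":0,"grip":0.3}
    - {"x":0,"y":0,"z":0,"wx":0,"wy":0,"wz":0,"grip":0.3}
  squeeze: 15

```text
clock: 3.25
eef_pos: [443.0, -158.6, 6.0]
eef_rot: [3.141, -0.0, 0.0]
wrist_force: [0.7, -1.0, -0.4]
finger_gap: 44.2
```

>>> play_rows:
  commands:
    - {"x":0,"y":0,"z":-0.02,"wx":0,"wy":0,"wz":0,"grip":0.3}
    - {"x":0,"y":0,"z":-0.04,"wx":0,"wy":0,"wz":0,"grip":0.3}
    - {"x":0,"y":0,"z":-0.05,"wx":0,"wy":0,"wz":0,"grip":0.3}
    - {"x":0,"y":0,"z":-0.05,"wx":0,"wy":0,"wz":0,"grip":0.3}
    - {"x":0,"y":0,"z":-0.05,"wx":0,"wy":0,"wz":0,"grip":0.3}
    - {"x":0.01,"y":-0.03,"z":-0.03,"wx":0,"wy":0,"wz":0,"grip":0.3}
    - {"x":0.0165,"y":-0.05,"z":0,"wx":0,"wy":0,"wz":0,"grip":0.3}
    - {"x":0.0165,"y":-0.05,"z":0,"wx":0,"wy":0,"wz":0,"grip":0.3}
    - {"x":0.0165,"y":-0.05,"z":0,"wx":0,"wy":0,"wz":0,"grip":0.3}
    - {"x":0.0165,"y":-0.05,"z":0,"wx":0,"wy":0,"wz":0,"grip":0.3}
    - {"x":0.0165,"y":-0.05,"z":0,"wx":0,"wy":0,"wz":0,"grip":0.3}
    - {"x":0.0165,"y":-0.05,"z":0,"wx":0,"wy":0,"wz":0,"grip":0.3}
    - {"x":0.0085,"y":-0.0346,"z":0,"wx":0,"wy":0,"wz":0,"grip":0.3}
    - {"x":0,"y":0,"z":0,"wx":0,"wy":0,"wz":0,"grip":0.3}
    - {"x":0,"y":0,"z":0,"wx":0,"wy":0,"wz":0,"grip":0.3}

```text
clock: 5.12
eef_pos: [560.0, 205.7, 245.6]
eef_rot: [3.141, 0.001, 0.0]
wrist_force: [-1.1, -0.1, -1.2]
finger_gap: 44.2
```

Run:
```python
from h import *
p,d=shot("scene");s=manip.read_state();print(s["eef_pos"],s["eef_rot"],s["wrist_force"],s["finger_gap"],s["clock"])
crop(p,390,130,490,230,6,"pics/s3.png")
print(proj("scene",s["eef_pos"]+[0,0,-6]))
```

```text
[560.14227423 205.39379979 245.80197053] [ 3.14133305e+00  5.29696858e-04 -3.05310257e-04] [-0.31745943 -0.99799269 -3.22554611] 44.39768657351265 5.175
(np.float64(442.4012633441793), np.float64(181.07024953628255))
```

View pics/s3.png

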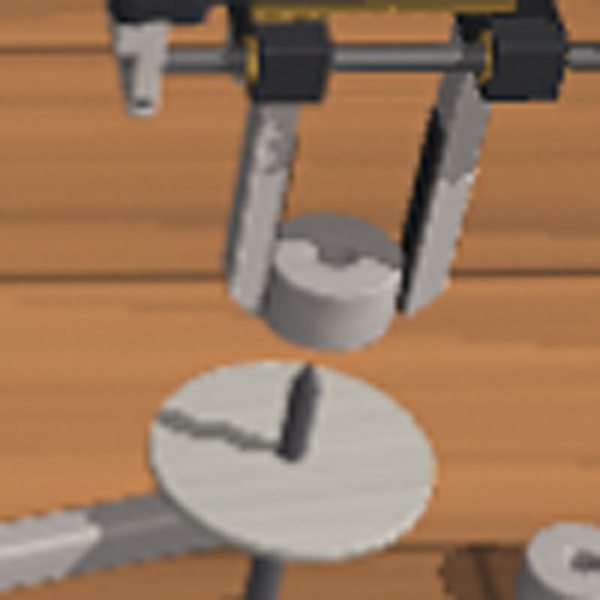

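Run:
```python
from h import *
p,d=shot("scene");q,dq=shot("top");s=manip.read_state();P=s["eef_pos"];print(P)
np.savez("s4.npz",p=p,d=d,q=q,dq=dq)
k=12
im=cv2.resize(p[160:210,415:475],None,fx=k,fy=k,interpolation=cv2.INTER_CUBIC)
def dot(X,c):
    u,v=proj("scene",X);cv2.circle(im,(int((u-415+.5)*k),int((v-160+.5)*k)),3,c,-1)
for t in np.linspace(0,2*np.pi,60):
    c,s_=np.cos(t)*22,np.sin(t)*22
    dot(P+[c,s_,-6],(255,0,0));dot(P+[c,s_,18],(0,255,0))
dot(np.array([561,206.5,216]),(0,0,255));dot(np.array([561,206.5,176]),(0,0,255))
for t in np.linspace(0,2*np.pi,90): dot(np.array([560.3+48*np.cos(t),205.5+48*np.sin(t),176]),(255,255,0))
save("pics/s4.png",im)
```

```text
[560.27182057 205.26230398 246.1498331 ]
```

View pics/s4.png

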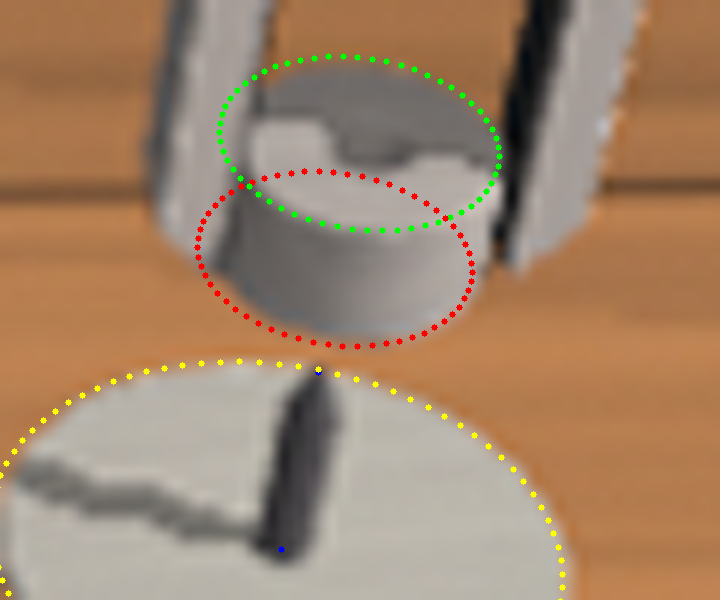

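>>> play_rows:
  commands:
    - {"x":0,"y":0.0008,"z":0.01,"wx":0,"wy":0,"wz":0,"grip":0.3}
    - {"x":0,"y":0,"z":0.01,"wx":0,"wy":0,"wz":0,"grip":0.3}
    - {"x":0,"y":0,"z":0.007,"wx":0,"wy":0,"wz":0,"grip":0.3}
    - {"x":0,"y":0,"z":0.007,"wx":0,"wy":0,"wz":0,"grip":0.3}
    - {"x":0,"y":0,"z":0,"wx":0,"wy":0,"wz":0,"grip":0.3}
    - {"x":0,"y":0,"z":0,"wx":0,"wy":0,"wz":0,"grip":0.3}

```text
clock: 6.02
eef_pos: [560.4, 205.4, 212.3]
eef_rot: [-3.141, -0.0, 0.0]
wrist_force: [-0.4, -0.3, -2.6]
finger_gap: 44.0
```

Run:
```python
from h import *
p,d=shot("scene");s=manip.read_state();print(s["eef_pos"],s["eef_rot"],s["wrist_force"],s["finger_gap"],s["clock"])
crop(p,390,130,490,230,6,"pics/s5.png")
```

```text
[560.44578668 205.39751214 212.38994382] [-3.14137918e+00 -6.31301978e-04  3.03958070e-04] [-0.46505812  0.09344844 -2.59102309] 44.0563364589647 6.075
```

View pics/s5.png

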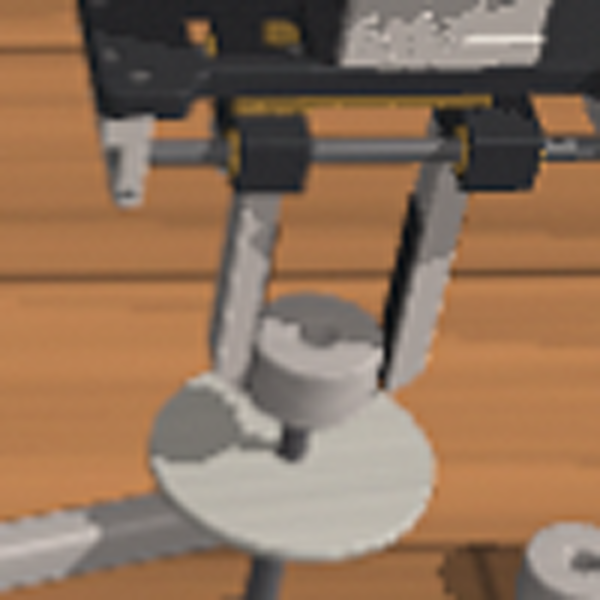

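>>> play_rows:
  commands:
    - {"x":0,"y":0.0008,"z":0.004,"wx":0,"wy":0,"wz":0,"grip":0.3}
    - {"x":0,"y":0,"z":0.004,"wx":0,"wy":0,"wz":0,"grip":0.3}
    - {"x":0,"y":0,"z":0,"wx":0,"wy":0,"wz":0,"grip":0.3}
    - {"x":0,"y":0,"z":0,"wx":0,"wy":0,"wz":0,"grip":0.3}

```text
clock: 6.58
eef_pos: [560.3, 204.5, 204.0]
eef_rot: [-3.142, -0.0, 0.0]
wrist_force: [0.4, -0.0, -2.5]
finger_gap: 44.5
```

Run:
```python
from h import *
p,d=shot("scene");s=manip.read_state();print(s["eef_pos"],s["eef_rot"],s["wrist_force"],s["moment"],s["finger_gap"],s["clock"])
crop(p,390,130,490,230,6,"pics/s6.png")
```

```text
[560.35635597 204.5373254  204.11729842] [-3.14155934e+00 -1.73516698e-04  2.96060603e-04] [ 0.16741347 -0.02852584 -3.18453149] [ 0.04454389  0.01790652 -0.01199673] 44.348941313080545 6.625
```

View pics/s6.png

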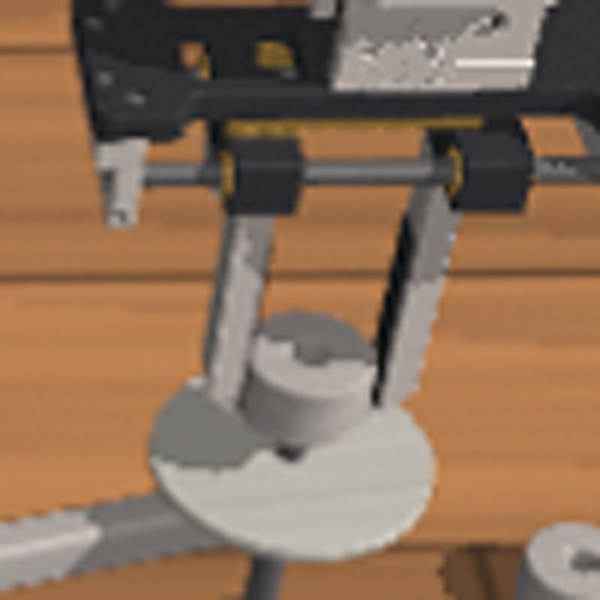

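>>> play_rows:
  commands:
    - {"x":0,"y":0,"z":0.005,"wx":0,"wy":0,"wz":0,"grip":0.3}
    - {"x":0,"y":0,"z":0.005,"wx":0,"wy":0,"wz":0,"grip":0.3}
    - {"x":0,"y":0,"z":0.005,"wx":0,"wy":0,"wz":0,"grip":0.3}
    - {"x":0,"y":0,"z":0.003,"wx":0,"wy":0,"wz":0,"grip":0.3}
    - {"x":0,"y":0,"z":0,"wx":0,"wy":0,"wz":0,"grip":0.3}
    - {"x":0,"y":0,"z":0,"wx":0,"wy":0,"wz":0,"grip":0.3}

```text
clock: 7.38
eef_pos: [560.4, 204.5, 186.2]
eef_rot: [-3.141, -0.0, 0.0]
wrist_force: [-0.1, 0.9, -3.4]
finger_gap: 44.5
```

Run:
```python
from h import *
p,d=shot("scene");s=manip.read_state();print(s["eef_pos"],s["eef_rot"],s["wrist_force"],s["moment"],s["finger_gap"],s["clock"])
crop(p,390,130,490,230,6,"pics/s7.png")
```

```text
[560.37424484 204.53218453 186.19515227] [-3.14148168e+00 -2.87906680e-04  2.71250246e-04] [-1.41011688 -1.2753611  -2.31910711] [ 0.0548117  -0.0165752  -0.01335314] 44.56341449820552 7.425
```

View pics/s7.png

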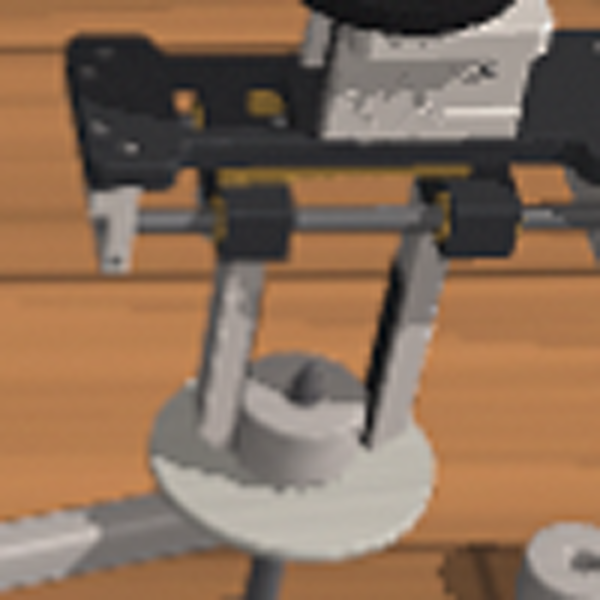

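>>> play_rows:
  commands:
    - {"x":0,"y":0,"z":0.0015,"wx":0,"wy":0,"wz":0,"grip":0.3}
    - {"x":0,"y":0,"z":0.0015,"wx":0,"wy":0,"wz":0,"grip":0.3}
    - {"x":0,"y":0,"z":0.001,"wx":0,"wy":0,"wz":0,"grip":0.3}
    - {"x":0,"y":0,"z":0,"wx":0,"wy":0,"wz":0,"grip":0.3}

```text
clock: 7.92
eef_pos: [560.3, 204.5, 182.4]
eef_rot: [-3.142, -0.0, 0.0]
wrist_force: [-2.8, -1.1, 1.2]
finger_gap: 44.2
```

Run:
```python
from h import *
s=manip.read_state();print(s["eef_pos"],s["wrist_force"],s["clock"])
```

```text
[560.34614668 204.50850481 182.36212879] [-2.80248414 -1.12618436  1.21993912] 7.925
```

>>> play_rows:
  commands:
    - {"x":0,"y":0,"z":0,"wx":0,"wy":0,"wz":0,"grip":0.6}
    - {"x":0,"y":0,"z":0,"wx":0,"wy":0,"wz":0,"grip":0.6}
    - {"x":0,"y":0,"z":0,"wx":0,"wy":0,"wz":0,"grip":0.6}
    - {"x":0,"y":0,"z":-0.005,"wx":0,"wy":0,"wz":0,"grip":0.65}
    - {"x":0,"y":0,"z":-0.015,"wx":0,"wy":0,"wz":0,"grip":0.65}
    - {"x":0,"y":0,"z":-0.02,"wx":0,"wy":0,"wz":0,"grip":0.7}
    - {"x":0,"y":0,"z":-0.02,"wx":0,"wy":0,"wz":0,"grip":0.75}
    - {"x":-0.025,"y":-0.039,"z":0,"wx":0,"wy":0,"wz":0,"grip":0.8}
    - {"x":-0.025,"y":-0.039,"z":0,"wx":0,"wy":0,"wz":0,"grip":0.8}
    - {"x":-0.025,"y":-0.039,"z":0,"wx":0,"wy":0,"wz":0,"grip":0.8}
    - {"x":-0.025,"y":-0.039,"z":0.01,"wx":0,"wy":0,"wz":0,"grip":0.8}
    - {"x":0,"y":0,"z":0.04,"wx":0,"wy":0,"wz":0,"grip":0.8}
    - {"x":0,"y":0,"z":0.05,"wx":0,"wy":0,"wz":0,"grip":0.8}
    - {"x":0,"y":0,"z":0.05,"wx":0,"wy":0,"wz":0,"grip":0.8}
    - {"x":0,"y":0,"z":0.035,"wx":0,"wy":0,"wz":0,"grip":0.8}
    - {"x":0,"y":0,"z":0,"wx":0,"wy":0,"wz":0,"grip":0.8}

```text
clock: 9.93
eef_pos: [459.6, 360.0, 55.9]
eef_rot: [3.14, 0.003, 0.0]
wrist_force: [-0.4, 0.3, -0.4]
finger_gap: 75.4
```

Run:
```python
from h import *
p,d=shot("scene");s=manip.read_state();print(s["eef_pos"],s["eef_rot"],s["wrist_force"],s["joints"].round(2),s["finger_gap"],s["clock"])
crop(p,400,150,520,250,6,"pics/s8.png")
```

```text
[460.52968019 360.68790101  57.8947279 ] [3.14153742e+00 9.91064739e-05 2.91011208e-04] [-0.09483697  0.20577222  1.65940703] [0.6  0.53 1.56 0.   1.05 2.17] 75.26647680347351 9.975
```

View pics/s8.png

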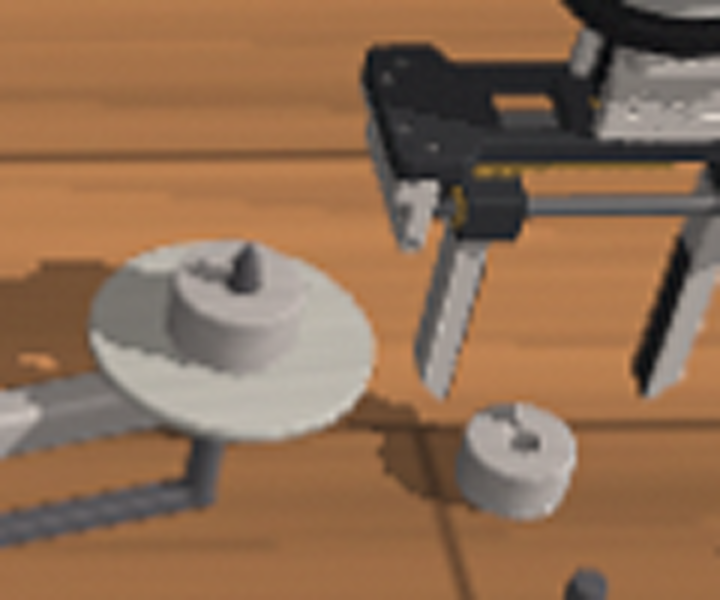

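Ring B is seated, with the spindle tip standing proud at its centre (crop 247,265). Next is ring A, and the TCP is already above it.

>>> play_rows:
  commands:
    - {"x":0,"y":0,"z":0.025,"wx":0,"wy":0,"wz":0,"grip":0.8}
    - {"x":0,"y":0,"z":0.015,"wx":0,"wy":0,"wz":0,"grip":0.8}
    - {"x":0,"y":0,"z":0.0105,"wx":0,"wy":0,"wz":0,"grip":0.8}
    - {"x":0,"y":0,"z":0,"wx":0,"wy":0,"wz":0,"grip":0.8}
    - {"x":0,"y":0,"z":0,"wx":0,"wy":0,"wz":0,"grip":0.3}
    - {"x":0,"y":0,"z":0,"wx":0,"wy":0,"wz":0,"grip":0.3}
    - {"x":0,"y":0,"z":0.0,"wx":0,"wy":0,"wz":0,"grip":0.3}
    - {"x":0,"y":0,"z":0,"wx":0,"wy":0,"wz":0,"grip":0.3}
    - {"x":0,"y":0,"z":0,"wx":0,"wy":0,"wz":0,"grip":0.3}
  squeeze: 15

```text
clock: 11.1
eef_pos: [460.4, 360.6, 6.7]
eef_rot: [-3.141, -0.0, 0.0]
wrist_force: [-0.5, -0.9, 3.2]
finger_gap: 44.0
```

>>> play_rows:
  commands:
    - {"x":0,"y":0,"z":-0.02,"wx":0,"wy":0,"wz":0,"grip":0.3}
    - {"x":0,"y":0,"z":-0.04,"wx":0,"wy":0,"wz":0,"grip":0.3}
    - {"x":0,"y":0,"z":-0.05,"wx":0,"wy":0,"wz":0,"grip":0.3}
    - {"x":0,"y":0,"z":-0.05,"wx":0,"wy":0,"wz":0,"grip":0.3}
    - {"x":0,"y":0,"z":-0.05,"wx":0,"wy":0,"wz":0,"grip":0.3}
    - {"x":0,"y":0,"z":-0.03,"wx":0,"wy":0,"wz":0,"grip":0.3}
    - {"x":0.02,"y":0.031,"z":0,"wx":0,"wy":0,"wz":0,"grip":0.3}
    - {"x":0.025,"y":0.04,"z":0,"wx":0,"wy":0,"wz":0,"grip":0.3}
    - {"x":0.025,"y":0.04,"z":0,"wx":0,"wy":0,"wz":0,"grip":0.3}
    - {"x":0.02,"y":0.03,"z":0,"wx":0,"wy":0,"wz":0,"grip":0.3}
    - {"x":0.01,"y":0.015,"z":0,"wx":0,"wy":0,"wz":0,"grip":0.3}
    - {"x":0,"y":0,"z":0,"wx":0,"wy":0,"wz":0,"grip":0.3}
    - {"x":0,"y":0,"z":0,"wx":0,"wy":0,"wz":0,"grip":0.3}

```text
clock: 12.72
eef_pos: [559.7, 205.6, 246.7]
eef_rot: [-3.141, 0.0, 0.001]
wrist_force: [-0.1, 0.3, -2.9]
finger_gap: 44.5
```

Run:
```python
from h import *
p,d=shot("scene");s=manip.read_state();print(s["eef_pos"],s["eef_rot"],s["wrist_force"],s["finger_gap"],s["clock"])
crop(p,390,130,490,230,6,"pics/s9.png")
```

```text
[559.69257048 205.6584937  246.72012682] [-3.14138489e+00 -1.46881047e-05  1.55463198e-03] [-0.06313812  0.22856845 -2.02720902] 44.15351649280622 12.775
```

View pics/s9.png

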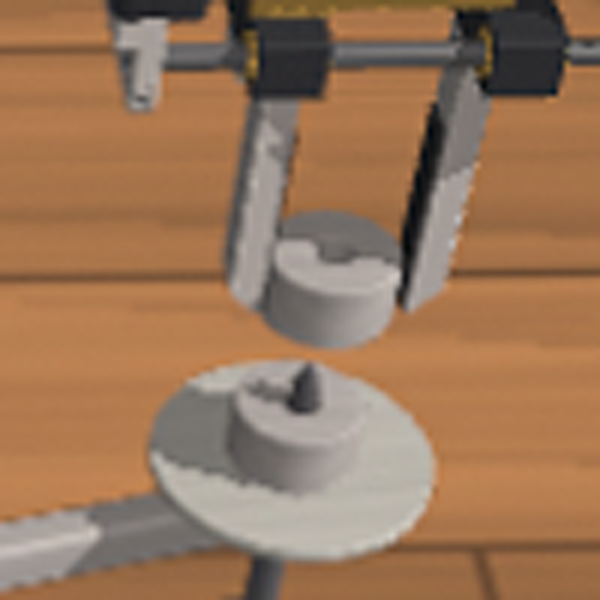

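>>> play_rows:
  commands:
    - {"x":0.0006,"y":0.0012,"z":0.01,"wx":0,"wy":0,"wz":0,"grip":0.3}
    - {"x":0,"y":0,"z":0.01,"wx":0,"wy":0,"wz":0,"grip":0.3}
    - {"x":0,"y":0,"z":0.005,"wx":0,"wy":0,"wz":0,"grip":0.3}
    - {"x":0,"y":0,"z":0.004,"wx":0,"wy":0,"wz":0,"grip":0.3}
    - {"x":0,"y":0,"z":0.004,"wx":0,"wy":0,"wz":0,"grip":0.3}
    - {"x":0,"y":0,"z":0,"wx":0,"wy":0,"wz":0,"grip":0.3}
    - {"x":0,"y":0,"z":0,"wx":0,"wy":0,"wz":0,"grip":0.3}

```text
clock: 13.65
eef_pos: [560.9, 203.4, 213.7]
eef_rot: [-3.141, -0.0, 0.0]
wrist_force: [-0.5, 0.2, -2.7]
finger_gap: 43.9
```

Run:
```python
from h import *
p,d=shot("scene");s=manip.read_state();print(s["eef_pos"],s["eef_rot"],s["wrist_force"],s["finger_gap"],s["clock"])
crop(p,390,130,490,230,6,"pics/s10.png")
```

```text
[560.92415798 203.38718028 213.66028871] [-3.14148207e+00 -1.58836486e-04  3.65055978e-04] [-0.16467162  0.41522592 -3.02606504] 43.93700985460242 13.7
```

View pics/s10.png

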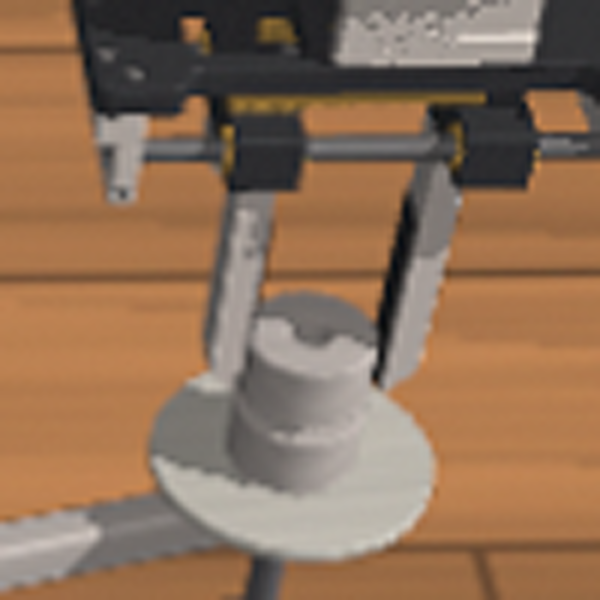

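>>> play_rows:
  commands:
    - {"x":-0.0003,"y":-0.001,"z":0.001,"wx":0,"wy":0,"wz":0,"grip":0.3}
    - {"x":0,"y":0,"z":0.002,"wx":0,"wy":0,"wz":0,"grip":0.3}
    - {"x":0,"y":0,"z":0.0015,"wx":0,"wy":0,"wz":0,"grip":0.3}
    - {"x":0,"y":0,"z":0.0015,"wx":0,"wy":0,"wz":0,"grip":0.3}
    - {"x":0,"y":0,"z":0,"wx":0,"wy":0,"wz":0,"grip":0.3}

```text
clock: 14.32
eef_pos: [560.6, 204.3, 207.4]
eef_rot: [3.142, 0.0, 0.0]
wrist_force: [-0.5, -0.2, -2.3]
finger_gap: 44.1
```

Run:
```python
from h import *
p,d=shot("scene");s=manip.read_state();print(s["eef_pos"],s["eef_rot"],s["wrist_force"],s["finger_gap"],s["clock"])
crop(p,390,130,490,230,6,"pics/s11.png")
```

```text
[560.60419239 204.29790812 207.4884108 ] [3.14158226e+00 6.34364916e-05 2.30781004e-04] [ 0.48812279  0.35222092 -2.39202773] 43.952949375375646 14.375
```

View pics/s11.png

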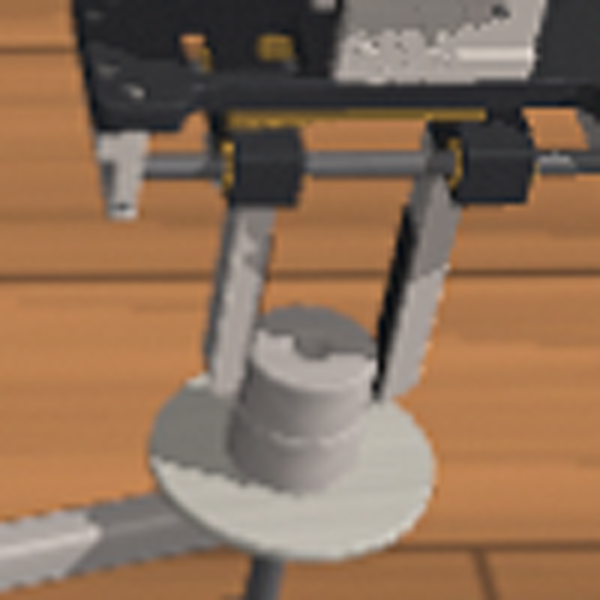

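>>> play_rows:
  commands:
    - {"x":0,"y":0,"z":0.001,"wx":0,"wy":0,"wz":0,"grip":0.3}
    - {"x":0,"y":0,"z":0.0005,"wx":0,"wy":0,"wz":0,"grip":0.3}
    - {"x":0,"y":0,"z":0,"wx":0,"wy":0,"wz":0,"grip":0.3}
    - {"x":0,"y":0,"z":0,"wx":0,"wy":0,"wz":0,"grip":0.3}

```text
clock: 14.88
eef_pos: [560.7, 204.4, 206.2]
eef_rot: [-3.141, -0.0, 0.0]
wrist_force: [-0.5, 1.0, 0.4]
finger_gap: 44.2
```

>>> play_rows:
  commands:
    - {"x":0,"y":0,"z":0,"wx":0,"wy":0,"wz":0,"grip":0.6}
    - {"x":0,"y":0,"z":0,"wx":0,"wy":0,"wz":0,"grip":0.6}
    - {"x":0,"y":0,"z":0,"wx":0,"wy":0,"wz":0,"grip":0.6}
    - {"x":0,"y":0,"z":-0.005,"wx":0,"wy":0,"wz":0,"grip":0.6}
    - {"x":0,"y":0,"z":-0.015,"wx":0,"wy":0,"wz":0,"grip":0.6}
    - {"x":0,"y":0,"z":-0.025,"wx":0,"wy":0,"wz":0,"grip":0.6}
    - {"x":0,"y":0,"z":-0.03,"wx":0,"wy":0,"wz":0,"grip":0.6}
    - {"x":-0.02,"y":0.035,"z":0,"wx":0,"wy":0,"wz":0,"grip":0.3}
    - {"x":-0.02,"y":0.035,"z":0,"wx":0,"wy":0,"wz":0,"grip":0}
    - {"x":-0.02,"y":0.035,"z":0,"wx":0,"wy":0,"wz":0,"grip":0}
    - {"x":0,"y":0,"z":0,"wx":0,"wy":0,"wz":0,"grip":0}

```text
clock: 16.25
eef_pos: [500.2, 97.8, 282.7]
eef_rot: [-3.141, -0.002, -0.002]
wrist_force: [-0.3, 0.6, -0.2]
finger_gap: 20.0
```

Run:
```python
from h import *
p,d=shot("scene");q,e=shot("top");s=manip.read_state();print(s["eef_pos"],s["eef_rot"],s["wrist_force"],s["joints"].round(2),s["finger_gap"],s["clock"])
np.savez("s12.npz",p=p,d=d,q=q,e=e)
crop(p,210,130,490,310,2.8,"pics/s12.png");crop(q,200,200,420,340,3.6,"pics/t12.png")
```

```text
[500.9537681   99.4144168  282.06422007] [-3.14125735e+00 -1.52291987e-03 -3.02049820e-04] [-0.0277602   1.07616525  0.38563462] [0.12 0.16 1.51 0.   1.47 1.7 ] 11.926773409942593 16.35
```

View pics/s12.png

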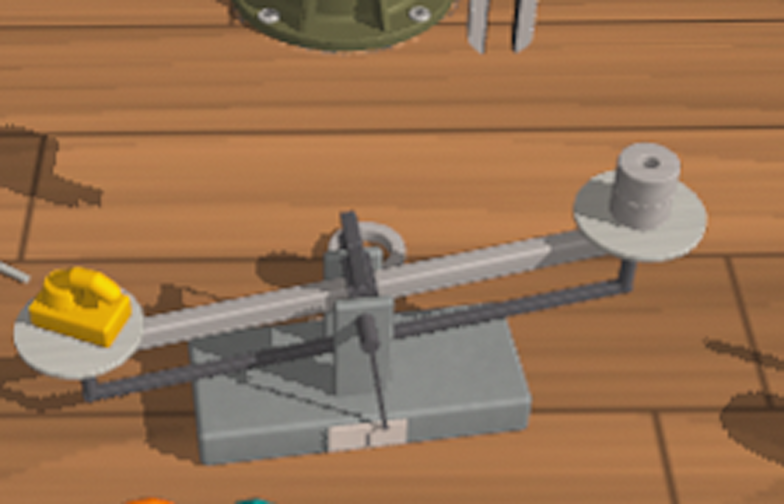

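View pics/t12.png

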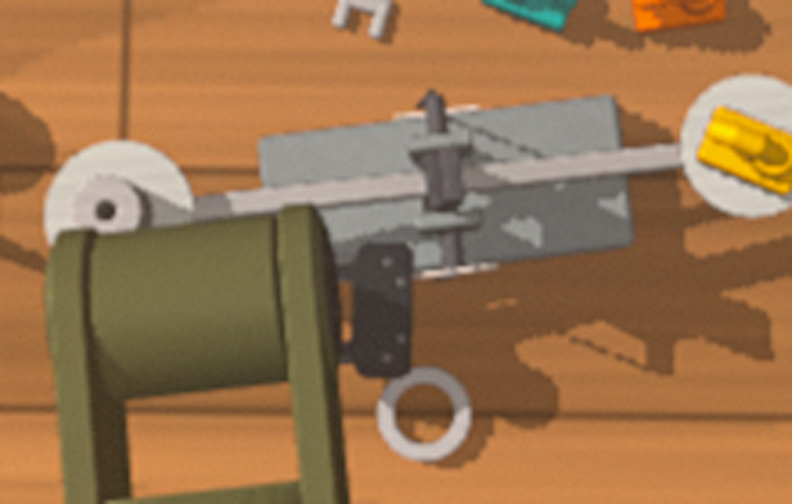

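```bash
cat >> h.py <<'E'
def pans(d):
    """beam angle from scene depth on both pans"""
    H,W=d.shape; vv,uu=np.mgrid[0:H,0:W]; m=(d>0)&(vv>170)&(vv<300)&(uu>190)&(uu<480)
    pts=np.array([atd("scene",u,v,d[v,u]) for u,v in zip(uu[m],vv[m])])
    out=[]
    for c in ([560.5,204.5],[612,-210]):
        r=np.hypot(*(pts[:,:2]-c).T);q=pts[(r<46)&(r>26)&(pts[:,2]>90)&(pts[:,2]<200)]
        h,b=np.histogram(q[:,2],bins=np.arange(90,201,2));j=h.argmax()
        z=np.median(q[np.abs(q[:,2]-b[j]-1)<4][:,2]);out.append((round(z,1),int(h[j])))
    return out, np.arcsin(np.clip(-(out[0][0]-out[1][0])/420,-1,1))
E
python3 - <<'E'
from h import *
z=np.load("s12.npz");d=z["d"];print(pans(d))
for u in (333,335,337,339):
  for v in (206,210,214,220,228):
    print((u,v),atd("scene",u,v,d[v,u]).round(1),end=" ")
  print()
E
```

```text
Traceback (most recent call last):
  File "h.py", line 31, in pans
    pts=np.array([atd("scene",u,v,d[v,u]) for u,v in zip(uu[m],vv[m])])
                  ~~~^^^^^^^^^^^^^^^^^^^^
  File "h.py", line 16, in atd
    o,d=ray(name,u,v);return o+d*dep
        ~~~^^^^^^^^^^
  File "h.py", line 6, in ray
    i=manip.camera_info(name);K=np.array(i["intrinsics"]);k1=i["k1"]
ValueError: time passes only in moves, steps and waits
```

```bash
sed -i 's/^def shot/_C={}\ndef info(n):\n    if n not in _C:_C[n]=manip.camera_info(n)\n    return _C[n]\ndef shot/; s/i=manip.camera_info(name)/i=info(name)/' h.py
python3 - <<'E'
from h import *
z=np.load("s12.npz");d=z["d"];print(pans(d))
for u in (333,335,337,339):
  for v in (206,210,214,220,228):
    print((u,v),atd("scene",u,v,d[v,u]).round(1),end=" ")
  print()
E
```

```text
([(np.float64(176.1), 285), (np.float64(117.6), 192)], np.float64(-0.13974006110983367))
(333, 206) [574.8  -8.8 190.1] (333, 210) [583.9  -8.9 187.6] (333, 214) [597.8  -9.3 189.7] (333, 220) [565.4  -8.1 141.4] (333, 228) [589.   -8.6 141.4] 
(335, 206) [576.3  -4.8 191.3] (335, 210) [586.2  -5.  189.6] (335, 214) [598.3  -5.3 190.1] (335, 220) [606.3  -5.4 181.4] (335, 228) [603.6  -5.1 156.1] 
(337, 206) [370.7   7.7   0.6] (337, 210) [589.1  -1.1 192.4] (337, 214) [598.8  -1.4 190.6] (337, 220) [604.3  -1.4 179.4] (337, 228) [604.2  -1.  156.6] 
(339, 206) [371.9  12.8   1.6] (339, 210) [397.   11.9  11.3] (339, 214) [404.9  11.7   5. ] (339, 220) [603.3   2.7 178.3] (339, 228) [604.7   3.  157.1]
```

>>> play_rows:
  commands:
    - {"x":0.03,"y":0.049,"z":0,"wx":0,"wy":0,"wz":0,"grip":0}
    - {"x":0.03,"y":0.048,"z":0,"wx":0,"wy":0,"wz":0,"grip":0}
    - {"x":0.031,"y":0.049,"z":0,"wx":0,"wy":0,"wz":0,"grip":0}
    - {"x":0,"y":0,"z":0,"wx":0,"wy":0,"wz":-7.2,"grip":0}
    - {"x":0,"y":0,"z":0.04,"wx":0,"wy":0,"wz":0,"grip":0}
    - {"x":0,"y":0,"z":0.035,"wx":0,"wy":0,"wz":0,"grip":0}
    - {"x":0,"y":0,"z":0.02,"wx":0,"wy":0,"wz":0,"grip":0}
    - {"x":0,"y":0,"z":0,"wx":0,"wy":0,"wz":0,"grip":0}
    - {"x":0,"y":0,"z":0,"wx":0,"wy":0,"wz":0,"grip":0}

```text
clock: 17.48
eef_pos: [592.4, -46.3, 187.1]
eef_rot: [3.141, -0.001, 0.126]
wrist_force: [0.2, 0.2, -0.6]
finger_gap: 0.5
```

Run:
```python
from h import *
p,d=shot("scene");s=manip.read_state();print(s["eef_pos"],s["eef_rot"],s["wrist_force"],s["finger_gap"],s["clock"])
crop(p,250,110,410,230,5,"pics/s13.png")
```

```text
[592.35918156 -46.38339719 187.25254844] [ 3.14120756e+00 -1.69833043e-03  1.26359452e-01] [-0.53674075  0.03403366  0.05460019] 0.6593442446473896 17.525
```

View pics/s13.png

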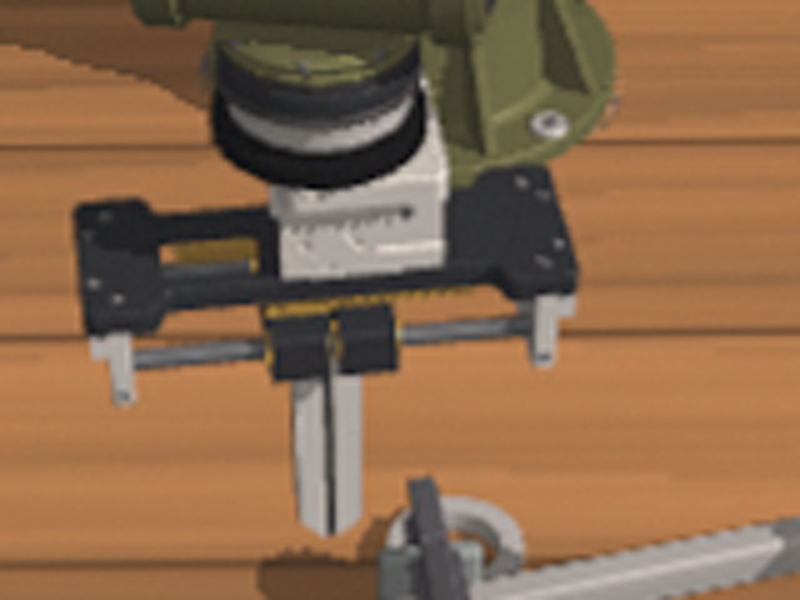

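>>> play_rows:
  commands:
    - {"x":0,"y":0,"z":0.02,"wx":0,"wy":0,"wz":0,"grip":0}
    - {"x":0,"y":0,"z":0.012,"wx":0,"wy":0,"wz":0,"grip":0}
    - {"x":0,"y":0,"z":0,"wx":0,"wy":0,"wz":0,"grip":0}
    - {"x":0,"y":-0.008,"z":0,"wx":0,"wy":0,"wz":0,"grip":0}
    - {"x":0,"y":-0.005,"z":0,"wx":0,"wy":0,"wz":0,"grip":0}
    - {"x":0,"y":-0.004,"z":0,"wx":0,"wy":0,"wz":0,"grip":0}
    - {"x":0,"y":-0.004,"z":0,"wx":0,"wy":0,"wz":0,"grip":0}
    - {"x":0,"y":-0.004,"z":0,"wx":0,"wy":0,"wz":0,"grip":0}
    - {"x":0,"y":-0.004,"z":0,"wx":0,"wy":0,"wz":0,"grip":0}

```text
clock: 18.65
eef_pos: [588.2, -17.9, 154.2]
eef_rot: [3.141, -0.0, 0.126]
wrist_force: [-0.2, -3.0, 1.7]
finger_gap: 0.7
```

Run:
```python
from h import *
p,d=shot("scene");s=manip.read_state();print(s["eef_pos"],s["eef_rot"],s["wrist_force"],s["finger_gap"],s["clock"])
crop(p,250,130,410,250,5,"pics/s14.png")
print(pans(d))
```

```text
[588.05309669 -17.3569506  154.17524769] [-3.14156540e+00 -3.40893352e-04  1.26035102e-01] [0.25809545 0.44322531 0.03327146] 0.49039925880948965 18.7
([(np.float64(172.6), 296), (np.float64(121.1), 199)], np.float64(-0.12292841710252031))
```

View pics/s14.png

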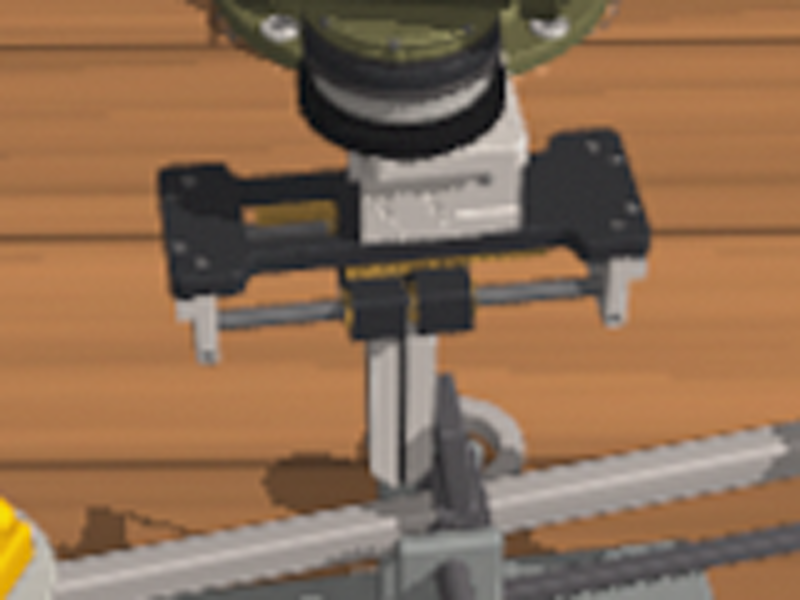

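>>> play_rows:
  commands:
    - {"x":0,"y":-0.003,"z":0,"wx":0,"wy":0,"wz":0,"grip":0}
    - {"x":0,"y":-0.003,"z":0,"wx":0,"wy":0,"wz":0,"grip":0}
    - {"x":0,"y":-0.003,"z":0,"wx":0,"wy":0,"wz":0,"grip":0}
    - {"x":0,"y":-0.003,"z":0,"wx":0,"wy":0,"wz":0,"grip":0}
    - {"x":0,"y":-0.003,"z":0,"wx":0,"wy":0,"wz":0,"grip":0}
    - {"x":0,"y":-0.003,"z":0,"wx":0,"wy":0,"wz":0,"grip":0}
    - {"x":0,"y":0.006,"z":0,"wx":0,"wy":0,"wz":0,"grip":0}
    - {"x":0,"y":0.012,"z":0,"wx":0,"wy":0,"wz":0,"grip":0}
    - {"x":0,"y":0.012,"z":0,"wx":0,"wy":0,"wz":0,"grip":0}
    - {"x":0,"y":0,"z":0,"wx":0,"wy":0,"wz":0,"grip":0}
    - {"x":0,"y":0,"z":0,"wx":0,"wy":0,"wz":0,"grip":0}

```text
clock: 20.08
eef_pos: [589.5, -29.9, 154.0]
eef_rot: [-3.141, 0.0, 0.126]
wrist_force: [1.0, -0.7, -0.7]
finger_gap: 0.4
```

Run:
```python
from h import *
p,d=shot("scene");s=manip.read_state();print(s["eef_pos"],s["eef_rot"],s["wrist_force"],s["finger_gap"],s["clock"])
crop(p,250,130,410,250,5,"pics/s15.png")
print(pans(d))
```

```text
[589.51217127 -29.71240705 153.96713918] [-3.14145449e+00  5.75400704e-05  1.25844890e-01] [-0.05385342  0.29517594  0.1856869 ] 0.563066588512813 20.125
([(np.float64(167.3), 303), (np.float64(126.5), 207)], np.float64(-0.09729629484636995))
```

View pics/s15.png

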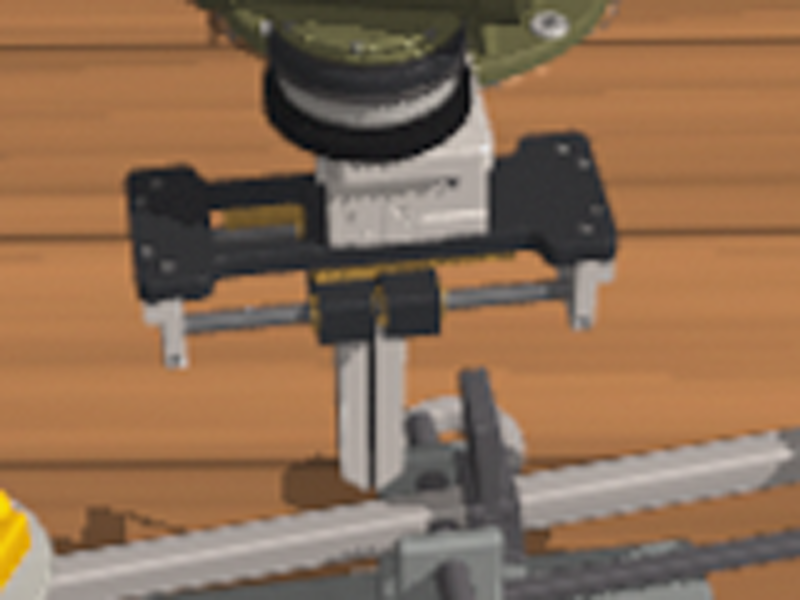

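>>> play_rows:
  commands:
    - {"x":0,"y":0,"z":0,"wx":0,"wy":0,"wz":0,"grip":0}
    - {"x":0,"y":0,"z":0,"wx":0,"wy":0,"wz":0,"grip":0}
    - {"x":0,"y":0,"z":0,"wx":0,"wy":0,"wz":0,"grip":0}
    - {"x":0,"y":0,"z":0,"wx":0,"wy":0,"wz":0,"grip":0}
    - {"x":0,"y":0,"z":0,"wx":0,"wy":0,"wz":0,"grip":0}
    - {"x":0,"y":0,"z":0,"wx":0,"wy":0,"wz":0,"grip":0}
    - {"x":0,"y":0,"z":0,"wx":0,"wy":0,"wz":0,"grip":0}
    - {"x":0,"y":0,"z":0,"wx":0,"wy":0,"wz":0,"grip":0}
    - {"x":0,"y":0,"z":0,"wx":0,"wy":0,"wz":0,"grip":0}
    - {"x":0,"y":0,"z":0,"wx":0,"wy":0,"wz":0,"grip":0}
    - {"x":0,"y":0,"z":0,"wx":0,"wy":0,"wz":0,"grip":0}
    - {"x":0,"y":0,"z":0,"wx":0,"wy":0,"wz":0,"grip":0}

```text
clock: 21.62
eef_pos: [589.6, -29.8, 154.0]
eef_rot: [-3.142, -0.0, 0.126]
wrist_force: [-0.1, 0.6, 0.8]
finger_gap: 0.6
```

Run:
```python
from h import *
p,d=shot("scene");s=manip.read_state();print(s["eef_pos"],s["clock"])
print(pans(d))
np.savez("s16.npz",p=p,d=d)
crop(p,300,160,400,260,6,"pics/s16.png")
```

```text
[589.55468572 -29.78798915 154.01198025] 21.675
([(np.float64(175.8), 266), (np.float64(117.7), 175)], np.float64(-0.13877837008211028))
```

View pics/s16.png

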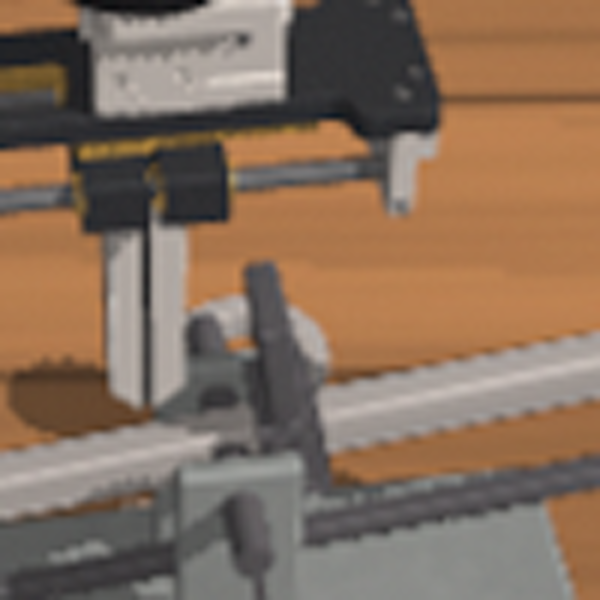

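>>> play_rows:
  commands:
    - {"x":0,"y":-0.012,"z":0,"wx":0,"wy":0,"wz":0,"grip":0}
    - {"x":0,"y":-0.01,"z":0,"wx":0,"wy":0,"wz":0,"grip":0}
    - {"x":0,"y":-0.003,"z":0,"wx":0,"wy":0,"wz":0,"grip":0}
    - {"x":0,"y":-0.003,"z":0,"wx":0,"wy":0,"wz":0,"grip":0}
    - {"x":0,"y":-0.003,"z":0,"wx":0,"wy":0,"wz":0,"grip":0}
    - {"x":0,"y":-0.003,"z":0,"wx":0,"wy":0,"wz":0,"grip":0}
    - {"x":0,"y":-0.003,"z":0,"wx":0,"wy":0,"wz":0,"grip":0}
    - {"x":0,"y":-0.003,"z":0,"wx":0,"wy":0,"wz":0,"grip":0}
    - {"x":0,"y":-0.003,"z":0,"wx":0,"wy":0,"wz":0,"grip":0}
    - {"x":0,"y":-0.003,"z":0,"wx":0,"wy":0,"wz":0,"grip":0}
    - {"x":0,"y":-0.003,"z":0,"wx":0,"wy":0,"wz":0,"grip":0}
    - {"x":0,"y":-0.003,"z":0,"wx":0,"wy":0,"wz":0,"grip":0}

```text
clock: 23.18
eef_pos: [583.0, 22.0, 154.0]
eef_rot: [-3.142, 0.0, 0.126]
wrist_force: [-0.6, -1.3, -0.3]
finger_gap: 0.6
```

Run:
```python
from h import *
p,d=shot("scene");s=manip.read_state();print(s["eef_pos"],s["wrist_force"],s["clock"])
print(pans(d))
crop(p,260,130,420,250,5,"pics/s17.png")
```

```text
[582.94199545  22.29412164 154.01330455] [-0.61915376  0.8719312   0.12533143] 23.225
([(np.float64(145.3), 289), (np.float64(148.6), 215)], np.float64(0.007857223702440274))
```

View pics/s17.png

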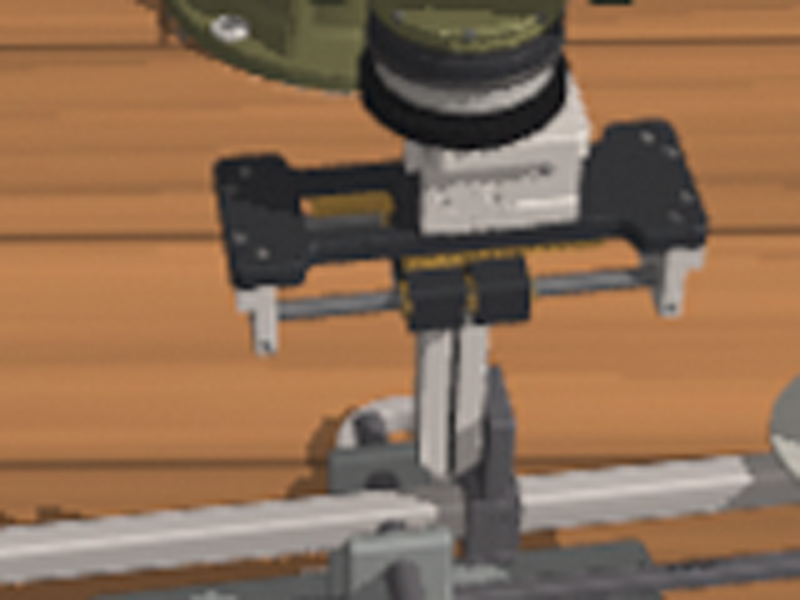

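>>> play_rows:
  commands:
    - {"x":0,"y":0.006,"z":0,"wx":0,"wy":0,"wz":0,"grip":0}
    - {"x":0,"y":0.012,"z":0,"wx":0,"wy":0,"wz":0,"grip":0}
    - {"x":0,"y":0.012,"z":0,"wx":0,"wy":0,"wz":0,"grip":0}
    - {"x":0,"y":0,"z":0,"wx":0,"wy":0,"wz":0,"grip":0}
    - {"x":0,"y":0,"z":0,"wx":0,"wy":0,"wz":0,"grip":0}
    - {"x":0,"y":0,"z":0,"wx":0,"wy":0,"wz":0,"grip":0}
    - {"x":0,"y":0,"z":0,"wx":0,"wy":0,"wz":0,"grip":0}
    - {"x":0,"y":0,"z":0,"wx":0,"wy":0,"wz":0,"grip":0}
    - {"x":0,"y":0,"z":0,"wx":0,"wy":0,"wz":0,"grip":0}
    - {"x":0,"y":0,"z":0,"wx":0,"wy":0,"wz":0,"grip":0}
    - {"x":0,"y":0,"z":0,"wx":0,"wy":0,"wz":0,"grip":0}
    - {"x":0,"y":0,"z":0,"wx":0,"wy":0,"wz":0,"grip":0}
    - {"x":0,"y":0,"z":0,"wx":0,"wy":0,"wz":0,"grip":0}
    - {"x":0,"y":0,"z":0,"wx":0,"wy":0,"wz":0,"grip":0}
    - {"x":0,"y":0,"z":0,"wx":0,"wy":0,"wz":0,"grip":0}
    - {"x":0,"y":0,"z":0,"wx":0,"wy":0,"wz":0,"grip":0}

```text
clock: 25.22
eef_pos: [586.8, -8.0, 154.0]
eef_rot: [3.142, -0.0, 0.126]
wrist_force: [0.2, 0.7, 0.2]
finger_gap: 0.5
```

Run:
```python
from h import *
p,d=shot("scene");s=manip.read_state();print(s["eef_pos"],s["clock"])
print(pans(d))
np.savez("s18.npz",p=p,d=d)
crop(p,260,170,420,290,5,"pics/s18.png")
```

```text
[586.77608403  -7.99201585 154.01322664] 25.275
([(np.float64(157.6), 284), (np.float64(136.3), 190)], np.float64(-0.05073604991931505))
```

View pics/s18.png

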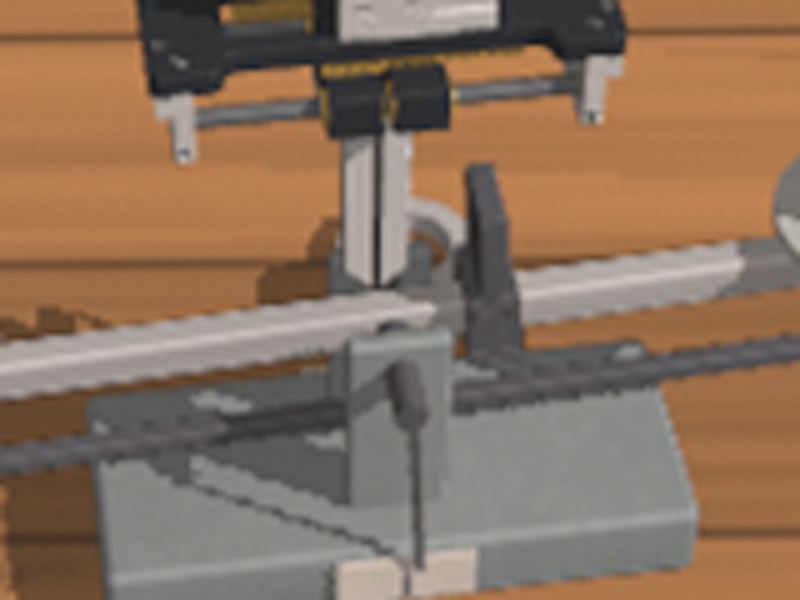

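>>> play_rows:
  commands:
    - {"x":0,"y":-0.014,"z":0,"wx":0,"wy":0,"wz":0,"grip":0}
    - {"x":0,"y":-0.009,"z":0,"wx":0,"wy":0,"wz":0,"grip":0}
    - {"x":0,"y":-0.003,"z":0,"wx":0,"wy":0,"wz":0,"grip":0}
    - {"x":0,"y":-0.003,"z":0,"wx":0,"wy":0,"wz":0,"grip":0}
    - {"x":0,"y":-0.003,"z":0,"wx":0,"wy":0,"wz":0,"grip":0}
    - {"x":0,"y":-0.003,"z":0,"wx":0,"wy":0,"wz":0,"grip":0}
    - {"x":0,"y":-0.003,"z":0,"wx":0,"wy":0,"wz":0,"grip":0}
    - {"x":0,"y":-0.0025,"z":0,"wx":0,"wy":0,"wz":0,"grip":0}
    - {"x":0,"y":-0.001,"z":0,"wx":0,"wy":0,"wz":0,"grip":0}
    - {"x":0,"y":0.003,"z":0,"wx":0,"wy":0,"wz":0,"grip":0}
    - {"x":0,"y":0.01,"z":0,"wx":0,"wy":0,"wz":0,"grip":0}
    - {"x":0,"y":0.015,"z":0,"wx":0,"wy":0,"wz":0,"grip":0}
    - {"x":0,"y":0,"z":0,"wx":0,"wy":0,"wz":0,"grip":0}
    - {"x":0,"y":0,"z":0,"wx":0,"wy":0,"wz":0,"grip":0}
    - {"x":0,"y":0,"z":0,"wx":0,"wy":0,"wz":0,"grip":0}
    - {"x":0,"y":0,"z":0,"wx":0,"wy":0,"wz":0,"grip":0}
    - {"x":0,"y":0,"z":0,"wx":0,"wy":0,"wz":0,"grip":0}
    - {"x":0,"y":0,"z":0,"wx":0,"wy":0,"wz":0,"grip":0}
    - {"x":0,"y":0,"z":0,"wx":0,"wy":0,"wz":0,"grip":0}
    - {"x":0,"y":0,"z":0,"wx":0,"wy":0,"wz":0,"grip":0}

```text
clock: 27.78
eef_pos: [585.1, 5.4, 154.0]
eef_rot: [3.142, 0.0, 0.126]
wrist_force: [0.2, 0.3, 0.6]
finger_gap: 0.6
```

>>> play_rows:
  commands:
    - {"x":0,"y":0,"z":0,"wx":0,"wy":0,"wz":0,"grip":0}
    - {"x":0,"y":0,"z":0,"wx":0,"wy":0,"wz":0,"grip":0}
    - {"x":0,"y":0,"z":0,"wx":0,"wy":0,"wz":0,"grip":0}
    - {"x":0,"y":0,"z":0,"wx":0,"wy":0,"wz":0,"grip":0}
    - {"x":0,"y":0,"z":0,"wx":0,"wy":0,"wz":0,"grip":0}
    - {"x":0,"y":0,"z":0,"wx":0,"wy":0,"wz":0,"grip":0}
    - {"x":0,"y":0,"z":0,"wx":0,"wy":0,"wz":0,"grip":0}
    - {"x":0,"y":0,"z":0,"wx":0,"wy":0,"wz":0,"grip":0}
    - {"x":0,"y":0,"z":0,"wx":0,"wy":0,"wz":0,"grip":0}

```text
clock: 28.9
eef_pos: [585.1, 5.4, 154.0]
eef_rot: [-3.142, 0.0, 0.126]
wrist_force: [-0.6, -0.2, 0.5]
finger_gap: 0.4
```

Run:
```python
from h import *
p,d=shot("scene");s=manip.read_state();print(s["eef_pos"],s["clock"])
print(pans(d))
crop(p,260,170,420,290,5,"pics/s19.png")
```

```text
[585.07977363   5.42234229 154.01058636] 28.95
([(np.float64(145.4), 283), (np.float64(148.4), 212)], np.float64(0.00714291788283284))
```

View pics/s19.png

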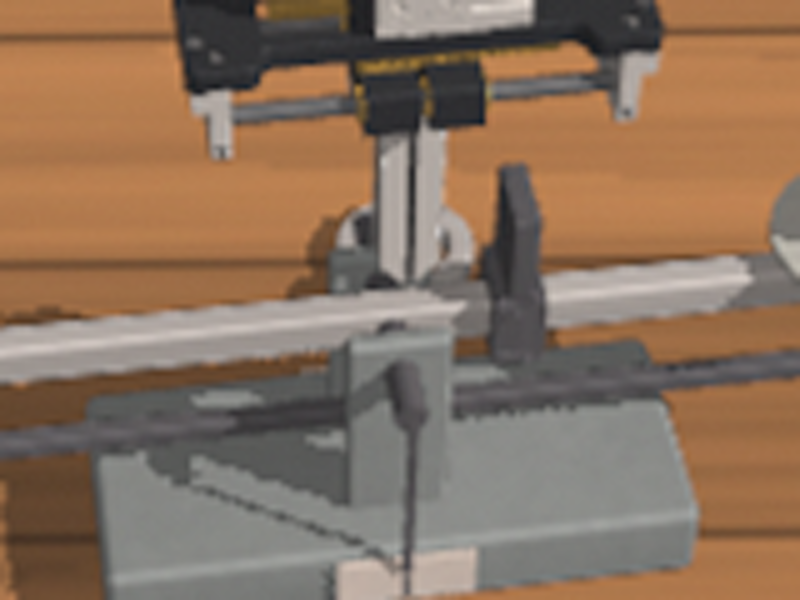

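The beam is at about +0.007 rad and the needle is on the mark (crop 407,580). I'll lift clear, let it settle and check everything once more.

>>> play_rows:
  commands:
    - {"x":0,"y":0.01,"z":-0.02,"wx":0,"wy":0,"wz":0,"grip":0}
    - {"x":0,"y":0,"z":-0.04,"wx":0,"wy":0,"wz":0,"grip":0}
    - {"x":0,"y":0,"z":-0.05,"wx":0,"wy":0,"wz":0,"grip":0}
    - {"x":-0.03,"y":0,"z":-0.03,"wx":0,"wy":0,"wz":0,"grip":0}
    - {"x":-0.05,"y":0,"z":0,"wx":0,"wy":0,"wz":0,"grip":0}
    - {"x":-0.05,"y":0,"z":0,"wx":0,"wy":0,"wz":0,"grip":0}
    - {"x":-0.04,"y":0,"z":0,"wx":0,"wy":0,"wz":0,"grip":0}
    - {"x":0,"y":0,"z":0,"wx":0,"wy":0,"wz":0,"grip":0}
    - {"x":0,"y":0,"z":0,"wx":0,"wy":0,"wz":0,"grip":0}
    - {"x":0,"y":0,"z":0,"wx":0,"wy":0,"wz":0,"grip":0}
    - {"x":0,"y":0,"z":0,"wx":0,"wy":0,"wz":0,"grip":0}
    - {"x":0,"y":0,"z":0,"wx":0,"wy":0,"wz":0,"grip":0}

```text
clock: 30.45
eef_pos: [417.9, -25.8, 293.8]
eef_rot: [-3.141, 0.001, 0.126]
wrist_force: [0.9, 0.7, 0.4]
finger_gap: 0.4
```

Run:
```python
from h import *
p,d=shot("scene");s=manip.read_state();print(s["eef_pos"],s["clock"])
print(pans(d))
crop(p,210,150,490,310,2.8,"pics/s20.png")
```

```text
[417.84685216 -25.83002411 293.81862142] 30.5
([(np.float64(145.3), 276), (np.float64(148.4), 193)], np.float64(0.007381019399746142))
```

View pics/s20.png

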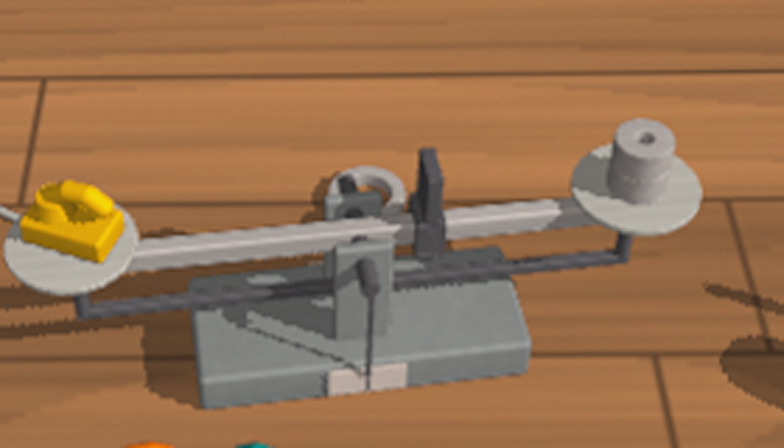

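The angle hasn't changed (+0.007 rad), the needle points at the mark (crop 369,380), the weights are stacked and the casting stands in its pan. I'm handing the job in.

```bash
python3 -c "
from cell import manip
print(manip.sign_off())"
```

```text
the job is handed in; nothing more can be done
None
```

Both ring weights are on the spindle, one on the other, and the beam floats level by itself. I handed the job in at about 30.5 s.

- **Weights:** I lowered each one with a 15 N grip until the wrist force showed it resting, then let go. The last picture shows the stack upright on the pan.
- **Poise:** I nudged it along with the shut fingers in three pushes, backing off to let the beam settle after each. The forces I read while pushing were about 3 N, well under the 20 N limit.
- **Level:** the depth picture gave +0.007 rad twice, about 1.5 s apart, the second time with the arm clear. The limit is 0.025 rad, and the needle points at the mark.
- **Casting and bystanders:** the casting still stands in its pan. I did not touch it or any bystander, but I did not re-measure the bystanders' positions.
- **Disagreement:** the scene camera placed things about 2 to 3 mm further in +y than the top camera and the arm. I corrected for this by comparing each ring with the spindle in the same picture, and both weights went on without sideways resistance.

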